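Build a rectangular and a round switch housing in their assembly nests

ROBOT

A 7-joint arm with a two-finger parallel gripper is mounted at the origin on the work surface. World frame = base frame: x ahead of the robot, y to its left, z up, the work surface at z = 0. Lengths are in m, angles in rad, forces in N, time in s.
With the tool pointing down it reaches from about 0.4 to 0.75 m from the base axis. Payload 19.5 kg.
Tool frame: the origin (TCP) lies midway between the tips of the shut fingers; the grasp point (between the pads) lies behind it (robot.pinch_z is the z of the grasp point in the tool frame, in m); z points along the fingers, y is the line along which they close (so a half turn about z gives the same grasp; the last joint's range is limited). The gripper opens to 85 mm and grips with 20 to 120 N. Pads are 22 mm wide; open, the fingers measure 114 mm over their backs; the gripper's body (76 mm by 85 mm) begins 54 mm behind the grasp point. The pads swing forward as they close: fully open they stand 13 mm farther back than shut.
Start: joints at [1.203, 0.707, -0.028, 1.485, 0.022, 0.951, -0.075], TCP at [0.184, -0.545, 0.231] pointing down, gripper open.
Joint ranges: [-2.71, 2.71], [-0.32, 2.16], [-1.57, 1.52], [0, 2.45], [-1.46, 4.6], [0, 2.02], [-2.83, 2.83]. Speed limits (rad/s): [1.89, 1.89, 2.57, 2.57, 3.01, 3.01, 3.01].

INTERFACE

Orientations are given as a unit quaternion [x, y, z, w].
In Python, from plant import robot, eyes gives the robot as it stands. The module is installed in compiled form; this text tells all that it offers.
- The arm moves only by the tool apply_moves, never from a script. Its argument "deltas" is a list of rows, each an object of numbers: "x", "y", "z": the shift along the tool's x, y, z scaled (see below); "ax", "ay", "az": the turn, a rotation vector about the tool's x, y, z scaled (see below); "jaw": the closure in counts, from 0 (fully open) to 255 (shut). A call has 1 to 10 rows; each row shifts and turns the commanded pose from where the row before left it, along the tool's axes as they then stand; what a row does not reach is not made up. The controller multiplies each number of a shift by 0.02 m and each number of a turn by 0.15 rad. A row lasts 1/8 s, in which the tool goes at most 62.5 mm and 10.7 degrees, less where a joint would pass 70% of its speed; a pose out of reach is approached as far as the arm can. A call with a number of a shift or a turn outside -1 to 1 is refused whole. A call with a gripper value outside its range is refused whole. The fingers move at their own pace and stop on an object; "force" is the grip in N (left out, the last holds). Time passes only in rows, so rows that do not move let the fingers close. It gives the time, the measured TCP pose, the force, the opening and the grip force at its end, in the units of the state.
- robot.read_state(): the state, without advancing time (a new reading comes with each control period).
- eyes.camera(name): name is "side" or "top"; returns the picture (400x640x3 uint8, blue, green, red); there is no depth.
- eyes.calibration(name): a dict with "vertical_fov" (degrees; the focal length in pixels is half the picture's height over the tangent of half this angle, whatever the lens; pixels are square), "cx", "cy" (the principal point, pixels), "k1" (the pictures are not rectified: a ray, as slopes to the right and down, at radius r is drawn at 1 + k1 r^2 times it, then the intrinsics apply), "view" (4x4, takes a point from world to camera coordinates). Camera axes: x right, y down, z forward; pixel columns grow to the right and rows downward; lengths in m; the calibration is good to about 2 mm. A picture is of the moment at which its call begins. calibration takes no time and is no camera call.
- robot.hand_in(): hands the job in; it is judged then, once.
The state is a dict: "time": time; "qpos": joint angles; "qd": joint speeds; "joint_torque": joint torques, N m; "eef_pos": TCP position; "tcp_rot": TCP orientation; "ft_force": force on the tool from outside, world axes, zero at the start; "wrist_torque": the same for the moment, N m; "finger_gap": finger opening in m; "gripper_force": force on a finger pad.
Only numpy, scipy, OpenCV 4.12 (cv2) and the standard library are available. Lean on these libraries where they do the work, as an engineer would, in place of code of your own. Each camera call takes 0.05 s, during which the arm holds its last target. There are 200 camera calls.

TASK

First build the rectangular switch: set the rectangular base down in the rectangular nest, open side up, stand the contact block upright inside it, and put the cover squarely over the block so that it closes the base. Then build the round one: set the round cup in the round nest and stand the plunger upright inside it. Leave both finished in their nests and do not disturb the tape roll, the grease jar or the steel weight.

Things in the scene. Friction and masses are not known exactly. Their poses are not given: they have to be found in the camera images.
- rect_nest: Fixed aluminium plate 110 (x) x 90 (y) x 8 mm with a low rectangular rim on top: the rim is 6 mm wide and 6 mm high (its top 14 mm above the table) and leaves an inside of 70 (x) x 54 (y) mm. Origin: centre of the plate's underside, z up; the pocket is centred on it and its floor lies at z = 8 mm.
- round_nest: Fixed aluminium plate 110 (x) x 90 (y) x 8 mm with a low round rim on top: inner diameter 62 mm, outer 74 mm, 6 mm high (its top 14 mm above the table). Origin: centre of the plate's underside, z up; the pocket is centred on it and its floor lies at z = 8 mm.
- rect_base: Loose black plastic open-topped rectangular shell, open side up, 64 (x) x 48 (y) x 26 (z) mm, walls 3 mm, floor 4 mm, so the inside is 58 x 42 mm and 22 mm deep. About 50 g. Origin: centre of its underside, z up. It goes into rect_nest, long side along long side, either way round, 3 mm play each side, onto the nest's floor.
- contact_block: Loose black rectangular block, three thin brass strips on top, 52 mm tall, upright: foot 44 (x) x 28 (y) mm up to z = 8 mm, body 50 x 34 mm from 8 to 44, head 44 x 28 mm above. About 90 g. Origin: centre of its underside, z up. It stands on rect_base's floor (origin 4 mm above the base's), long side along long side, 4 mm play each side, rising 30 mm over its rim.
- cover: Loose black rectangular cap lying open side down: 64 (x) x 48 (y) x 32 mm, with a raised bar 34 x 16 x 4 mm in a thin white printed frame on top; cavity 58 x 42 mm, 28 mm deep; about 50 g. Origin: centre of its lower rim's plane, z up. It goes over the contact block (4 mm play each side) until its top rests on the block: its rim is then 2 mm above the base's rim, its origin 28 mm above the base's origin.
- round_cup: Loose black plastic round open cup, outer diameter 52 mm, 26 mm tall, wall 4 mm, floor 4 mm (inside diameter 44 mm, 22 mm deep). About 50 g. It lies open side up. Origin: centre of its underside, z up. It goes into round_nest (5 mm play all round).
- plunger: Loose black round stepped plunger, 52 mm tall, upright: foot 28 mm diameter up to z = 8 mm, body 36 mm diameter from 8 to 46 mm, small button 22 mm diameter above with a brass dot on top. About 70 g. Origin: centre of its underside, z up. It stands on the floor of round_cup (its origin 4 mm above the cup's origin), 4 mm play all round.
- tape_roll: Bystander: brown cardboard ring lying flat, 80 mm outer and 56 mm inner diameter, 24 mm tall. Origin: centre of its underside. Leave it alone.
- grease_jar: Bystander: white round jar, 54 mm diameter, 55 mm tall, standing. Origin: centre of its underside. Leave it alone.
- clamp_weight: Bystander: steel weight with a thick round foot of 56 mm diameter and a knob, 40 mm tall. Origin: centre of its underside. Leave it alone.
Not all that is in view belongs to the job. What is shaped like the plunger but blue or green is not meant. Leave any orange look-alike of the rect_base alone.

How it is judged:
By the outcome, as a careful person would: the job done as asked, in the order asked, and still so for the second after the job is handed in, with the robot touching nothing.
It also fails if it takes over 138 s, if anything falls off the work surface, if the arm or the gripper's body presses on something with over 40 N, if the wrist force passes 120 N, or if a joint passes its speed limit or range.

## Working session

There is one attempt and no reset: what is moved stays moved. The work goes in short steps, Python scripts to look and compute and a tool call to move; the robot and the scene stay as the last step left them, time stands still between calls to the robot, and variables do not carry over. Pictures are saved under pics/ and viewed, at most 14 in all, crops included, and the job is handed in when it is done.

Besides the shell and the picture viewer there is one more tool, called after "Request:" by a JSON object that holds its "fn" and its "kwargs", one argument or row to a line. apply_moves: Moves the arm, as the interface text tells. Shifts and turns lie within -1 to 1; 1 stands for 0.02 m of shift or 0.15 rad of turn. Its arguments: {"type":"object","properties":{"deltas":{"type":"array"},"force":{"type":"number"}},"required":["deltas"]}

```bash
mkdir -p pics; cat > h.py <<'E'
import numpy as np, cv2
from plant import robot, eyes
def K(n):
    c=eyes.calibration(n); f=200/np.tan(np.radians(c["vertical_fov"])/2); return c,f
def ray(n,u,v):
    c,f=K(n); a=np.array([(u-c["cx"])/f,(v-c["cy"])/f]); s=a.copy()
    for _ in range(30): s=a/(1+c["k1"]*(s@s))
    V=np.array(c["view"]); R,t=V[:3,:3],V[:3,3]
    return -R.T@t, R.T@np.array([s[0],s[1],1])
def onz(n,u,v,z):
    o,d=ray(n,u,v); return o+d*(z-o[2])/d[2]
def proj(n,p):
    c,f=K(n); V=np.array(c["view"]); q=V[:3,:3]@np.array(p)+V[:3,3]; s=q[:2]/q[2]; s=s*(1+c["k1"]*(s@s))
    return s*f+[c["cx"],c["cy"]]
def snap(n,name):
    im=eyes.camera(n); cv2.imwrite(f"pics/{name}.png",im); return im
E
python3 - <<'E'
from h import *
for n in("top","side"):
    snap(n,n+"0"); c,f=K(n); print(n,f,c["cx"],c["cy"],c["k1"],ray(n,320,200))
s=robot.read_state(); print(s, robot.pinch_z)
E
```

```text
top 432.71568250883945 322.44362391182557 195.14174672122996 -0.0387996905828687 (array([0.47630172, 0.01637695, 0.96255933]), array([ 0.08788243, -0.01832654, -0.99604155]))
side 465.65664196436114 323.4124943057224 198.12888182043332 -0.12120800145179496 (array([ 0.43397502, -0.67124716,  0.64620052]), array([ 0.16782378,  0.74621659, -0.64425603]))
{'time': 0.1, 'qpos': array([ 1.20331232,  0.70703616, -0.02761451,  1.48492521,  0.02199202,
        0.95089217, -0.07549567]), 'qd': array([ 0.00012079, -0.00171824,  0.00119365, -0.00216492, -0.00075393,
        0.00179228,  0.00046641]), 'joint_torque': array([ 4.68107901e-04, -8.84276462e+01,  1.23607054e+00, -2.36449635e+01,
        1.69813307e-02,  5.16071203e-03, -3.01910893e-05]), 'eef_pos': array([ 0.18396011, -0.54454314,  0.23088324]), 'tcp_rot': array([ 9.86762570e-01,  1.62170900e-01, -8.91052577e-05, -4.71029460e-04]), 'ft_force': array([-0.16575745,  0.36850564, -0.16292304]), 'wrist_torque': array([0.04406011, 0.01117569, 0.05656312]), 'gripper_force': 0.0, 'finger_gap': 0.08533105401334967} -0.0187
```

View pics/top0.png

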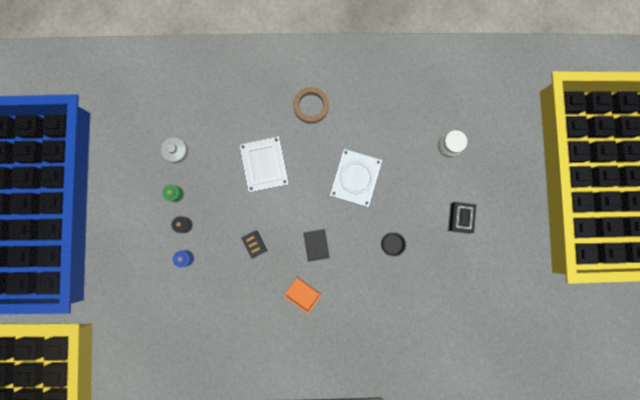

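View pics/side0.png

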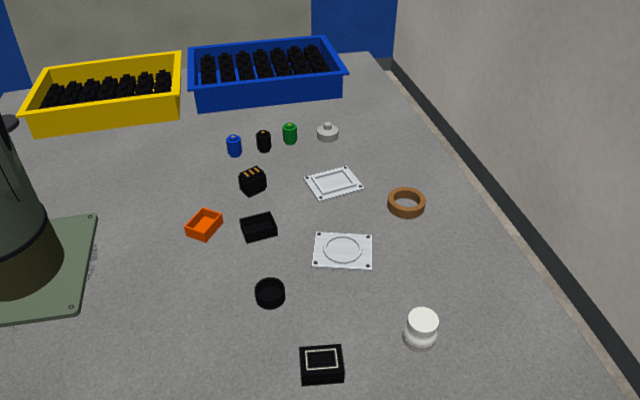

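The black parts are: base (316,245), contact block with three brass strips (254,244), cover with white frame (463,217), cup (393,244) and plunger (181,225). Green (172,193), blue (182,258) and orange (303,294) are look-alikes I'll leave alone. The rect nest is at (264,164) and the round nest at (357,178). Next I'll measure these and confirm them in a crop.

```bash
cat >> h.py <<'E'
def rectw(n,m,z):
    "mask -> world min-area rectangle at height z: centre, long, short (mm), yaw of long side (deg)"
    cs,_=cv2.findContours(m.astype(np.uint8),cv2.RETR_EXTERNAL,cv2.CHAIN_APPROX_NONE)
    c=max(cs,key=cv2.contourArea)[:,0]
    w=np.array([onz(n,u,v,z)[:2] for u,v in c])*1000
    (cx,cy),(a,b),t=cv2.minAreaRect(w.astype(np.float32))
    if a<b: a,b,t=b,a,t+90
    return np.round([cx,cy,a,b,(t+90)%180-90],1), cv2.contourArea(max(cs,key=cv2.contourArea))
def win(im,u,v,r):
    m=np.zeros(im.shape[:2],bool); m[v-r:v+r,u-r:u+r]=True; return m
E
python3 - <<'E'
from h import *
im=cv2.imread("pics/top0.png").astype(int); g=im.max(2); gm=im.min(2)
for nm,u,v,r,z in(("base",316,245,24,.026),("block",254,244,24,.048),("cover",463,217,24,.03),("cup",393,244,22,.026),("plunger",181,225,16,.04)):
    print(nm,rectw("top",(g<95)&win(im,u,v,r),z))
sat=(im[:,:,2]-im[:,:,0])
print("strips",rectw("top",cv2.morphologyEx(((sat>35)&win(im,254,244,20)).astype(np.uint8),cv2.MORPH_CLOSE,np.ones((7,7))),.052))
print("dot",rectw("top",(sat>35)&win(im,181,225,14),.052), np.argwhere((sat>35)&win(im,181,225,14)).mean(0)[::-1])
print("frame",rectw("top",(gm>140)&win(im,463,217,18),.032))
for nm,u,v in(("rn",264,164),("on",357,178)):
    print(nm,rectw("top",(gm>165)&win(im,u,v,40),.008))
for k in((310,90,180,.0),(0,0,0,0))[:1]: pass
c=im[115:315,145:500].astype(np.uint8); cv2.imwrite("pics/c1.png",cv2.resize(c,None,fx=2.2,fy=2.2,interpolation=cv2.INTER_CUBIC))
E
```

```text
base (array([462.3,   9.8,  60.6,  45.2,   8.5]), 550.0)
block (array([466.9, 139.7,  48.1,  35.4,  26.2]), 364.5)
cover (array([ 516. , -309.3,   64. ,   56.6,   -8. ]), 692.5)
cup (array([ 461.1, -157.2,   52.3,   47.3,   88.9]), 421.5)
plunger (array([510. , 294.3,  40.8,  31.8,  89.2]), 245.0)
strips (array([466.4, 142.5,  32.8,  17.6,  26.3]), 97.0)
dot (array([510.7, 298. ,   8.4,   8.4,   0.8]), 12.0) [178.         223.78947368]
frame (array([ 517.8, -310.5,   79.6,   76.3,   88.9]), 275.0)
rn (array([644. , 123.6, 111.6,  92.5,  11. ]), 1919.5)
on (array([610.6, -82.2, 111.6,  92.1, -17.6]), 1945.5)
```

View pics/c1.png

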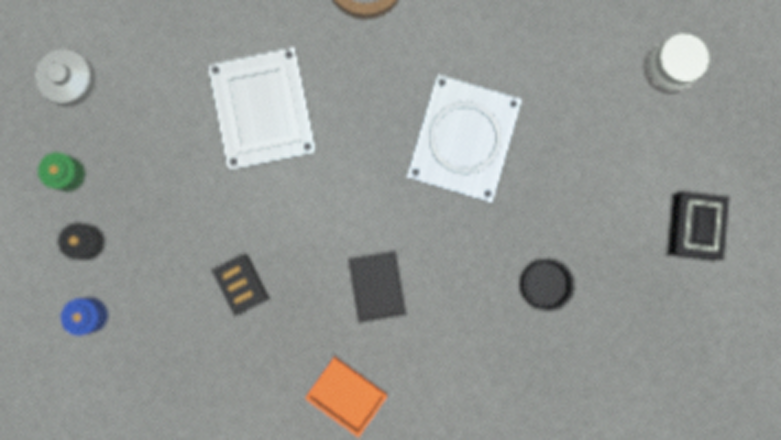

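The crop confirms them: the black base is at crop (377,287), the block with brass strips at (240,284), and the framed cover at (703,224). The cup is at (547,284), and the black plunger with the brass dot at (78,240). All sizes match the description. Next is a helper that works out moves to the base.

```bash
cat > go.py <<'E'
"usage: go.py x y z yaw_deg (mm, world): turn units, then shift units in tool axes after the turn"
import sys, numpy as np
from scipy.spatial.transform import Rotation as R
from plant import robot
x,y,z,yaw=map(float,sys.argv[1:5]); s=robot.read_state()
c=np.cos(np.radians(yaw)); n=np.sin(np.radians(yaw))
T=R.from_matrix(np.array([[c,n,0],[n,-c,0],[0,0,-1]]))
r=(R.from_quat(s["tcp_rot"]).inv()*T).as_rotvec()/.15
d=T.inv().apply(np.array([x,y,z])/1000-s["eef_pos"])/.02
print("t",round(s["time"],2),"pos",np.round(s["eef_pos"]*1000,1),"turn",np.round(r,2),"shift",np.round(d,2),"gap",round(s["finger_gap"]*1000,1),"F",np.round(s["ft_force"],1),"j1,7",np.round(s["qpos"][[0,6]],2))
E
python3 go.py 462 10 150 8.5
python3 - <<'E'
from h import *
im=cv2.imread("pics/top0.png").astype(int); 
w=win(im,463,217,24); g=im.max(2)
cs,_=cv2.findContours(((g<95)&w).astype(np.uint8),0,2); h=np.zeros(g.shape,np.uint8); cv2.drawContours(h,[max(cs,key=cv2.contourArea)],-1,1,-1)
h=cv2.erode(h,np.ones((3,3)))
for t in(110,130,150): print("frame",rectw("top",(h>0)&(im.min(2)>t),.032))
E
```

```text
t 0.1 pos [ 184.  -544.5  230.9] turn [-0.01  0.    1.18] shift [ 17.85 -25.37   4.04] gap 85.3 F [-0.2  0.4 -0.2] j1,7 [ 1.2  -0.08]
frame (array([ 516.6, -314.1,   48. ,   34.4,   -7.5]), 309.0)
frame (array([ 517.7, -304.9,   47.6,   15.2,  -11.4]), 22.0)
frame (array([ 495.6, -322.4,    6.8,    6.5,   88.9]), 2.5)
```

Request:
{"fn": "apply_moves", "kwargs": {
  "deltas": [
    {"az": 0.59,"x": 0.5,"y": -0.8},
    {"az": 0.59,"x": 0.7,"y": -1},
    {"x": 0.7,"y": -1},
    {"x": 0.7,"y": -1},
    {"x": 0.7,"y": -1},
    {"x": 0.7,"y": -1},
    {"x": 0.7,"y": -1},
    {"x": 0.7,"y": -1},
    {"x": 0.7,"y": -1},
    {"x": 0.7,"y": -1}
  ],
  "force": 40
}}

```text
$.deltas[0]: bad value
```

Request:
{"fn": "apply_moves", "kwargs": {
  "deltas": [
    {"x": 0.7,"y": -1},
    {"x": 0.7,"y": -1},
    {"x": 0.7,"y": -1},
    {"x": 0.7,"y": -1},
    {"x": 0.7,"y": -1},
    {"x": 0.7,"y": -1,"z": 0.4},
    {"x": 0.7,"y": -1,"z": 0.4},
    {"x": 0.7,"y": -1,"z": 0.4},
    {"x": 0.7,"y": -1,"z": 0.4},
    {}
  ]
}}

```text
$.deltas[0]: bad value
```

```bash
python3 go.py 462 10 80 8.5
```

```text
t 0.1 pos [ 184.  -544.5  230.9] turn [-0.01  0.    1.18] shift [ 17.85 -25.37   7.54] gap 85.3 F [-0.2  0.4 -0.2] j1,7 [ 1.2  -0.08]
```

Request:
{"fn": "apply_moves", "kwargs": {
  "deltas": [
    {"x": 0.5,"y": -0.8,"z": 0,"ax": 0,"ay": 0,"az": 0.59,"jaw": 0}
  ],
  "force": 40
}}

```text
time: 0.22
eef_pos: [0.1879, -0.5265, 0.2307]
tcp_rot: [0.993, 0.117, -0.0, -0.0]
ft_force: [0.2, 0.4, 1.0]
finger_gap: 0.0857
gripper_force: 0.0
```

Request:
{"fn": "apply_moves", "kwargs": {
  "deltas": [
    {"x": 0.7,"y": -1,"z": 0,"ax": 0,"ay": 0,"az": 0.59,"jaw": 0},
    {"x": 0.7,"y": -1,"z": 0,"ax": 0,"ay": 0,"az": 0,"jaw": 0},
    {"x": 0.7,"y": -1,"z": 0,"ax": 0,"ay": 0,"az": 0,"jaw": 0},
    {"x": 0.7,"y": -1,"z": 0,"ax": 0,"ay": 0,"az": 0,"jaw": 0},
    {"x": 0.7,"y": -1,"z": 0,"ax": 0,"ay": 0,"az": 0,"jaw": 0},
    {"x": 0.7,"y": -1,"z": 0,"ax": 0,"ay": 0,"az": 0,"jaw": 0},
    {"x": 0.7,"y": -1,"z": 0,"ax": 0,"ay": 0,"az": 0,"jaw": 0},
    {"x": 0.7,"y": -1,"z": 0,"ax": 0,"ay": 0,"az": 0,"jaw": 0},
    {"x": 0.7,"y": -1,"z": 0,"ax": 0,"ay": 0,"az": 0,"jaw": 0},
    {"x": 0.7,"y": -1,"z": 0,"ax": 0,"ay": 0,"az": 0,"jaw": 0}
  ]
}}

```text
time: 1.48
eef_pos: [0.2955, -0.3062, 0.2312]
tcp_rot: [0.997, 0.074, -0.0, -0.0]
ft_force: [-0.3, -0.3, 0.1]
finger_gap: 0.0853
gripper_force: 0.0
```

Request:
{"fn": "apply_moves", "kwargs": {
  "deltas": [
    {"x": 0.7,"y": -1,"z": 0,"ax": 0,"ay": 0,"az": 0,"jaw": 0},
    {"x": 0.7,"y": -1,"z": 0,"ax": 0,"ay": 0,"az": 0,"jaw": 0},
    {"x": 0.7,"y": -1,"z": 0,"ax": 0,"ay": 0,"az": 0,"jaw": 0},
    {"x": 0.7,"y": -1,"z": 0,"ax": 0,"ay": 0,"az": 0,"jaw": 0},
    {"x": 0.7,"y": -1,"z": 0,"ax": 0,"ay": 0,"az": 0,"jaw": 0},
    {"x": 0.7,"y": -1,"z": 0.4,"ax": 0,"ay": 0,"az": 0,"jaw": 0},
    {"x": 0.7,"y": -1,"z": 0.4,"ax": 0,"ay": 0,"az": 0,"jaw": 0},
    {"x": 0.7,"y": -1,"z": 0.4,"ax": 0,"ay": 0,"az": 0,"jaw": 0},
    {"x": 0.7,"y": -1,"z": 0.4,"ax": 0,"ay": 0,"az": 0,"jaw": 0},
    {"x": 0.7,"y": -1,"z": 0.4,"ax": 0,"ay": 0,"az": 0,"jaw": 0}
  ]
}}

```text
time: 2.72
eef_pos: [0.4043, -0.0876, 0.191]
tcp_rot: [0.997, 0.074, -0.0, -0.0]
ft_force: [-0.0, -0.6, -0.8]
finger_gap: 0.0853
gripper_force: 0.0
```

```bash
python3 go.py 462 10 80 8.5
```

```text
t 2.73 pos [404.3 -87.6 191. ] turn [-0.  0.  0.] shift [ 3.58 -4.4   5.55] gap 85.3 F [-0.  -0.6 -0.8] j1,7 [ 0.07 -1.15]
```

Request:
{"fn": "apply_moves", "kwargs": {
  "deltas": [
    {"x": 0.6,"y": -0.73,"z": 0.9,"ax": 0,"ay": 0,"az": 0,"jaw": 0},
    {"x": 0.6,"y": -0.73,"z": 0.9,"ax": 0,"ay": 0,"az": 0,"jaw": 0},
    {"x": 0.6,"y": -0.73,"z": 0.9,"ax": 0,"ay": 0,"az": 0,"jaw": 0},
    {"x": 0.6,"y": -0.73,"z": 0.9,"ax": 0,"ay": 0,"az": 0,"jaw": 0},
    {"x": 0.6,"y": -0.73,"z": 0.9,"ax": 0,"ay": 0,"az": 0,"jaw": 0},
    {"x": 0.6,"y": -0.73,"z": 0.9,"ax": 0,"ay": 0,"az": 0,"jaw": 0},
    {"x": 0,"y": 0,"z": 0,"ax": 0,"ay": 0,"az": 0,"jaw": 0}
  ]
}}

```text
time: 3.6
eef_pos: [0.462, 0.0098, 0.0824]
tcp_rot: [0.997, 0.075, -0.001, -0.0]
ft_force: [-1.1, -1.4, 0.4]
finger_gap: 0.0856
gripper_force: 0.0
```

```bash
python3 go.py 462 10 5 8.5; python3 -c "
from h import *
im=snap('side','s1'); cv2.imwrite('pics/s1c.png',cv2.resize(im[130:330,130:430],None,fx=2.5,fy=2.5)); print(proj('side',robot.read_state()['eef_pos']))"
```

```text
t 3.6 pos [462.    9.8  82.4] turn [-0.    0.01  0.01] shift [ 0.   -0.01  3.87] gap 85.6 F [-1.1 -1.4  0.4] j1,7 [-0.14 -1.3 ]
[255.16918102 199.71472252]
```

View pics/s1c.png

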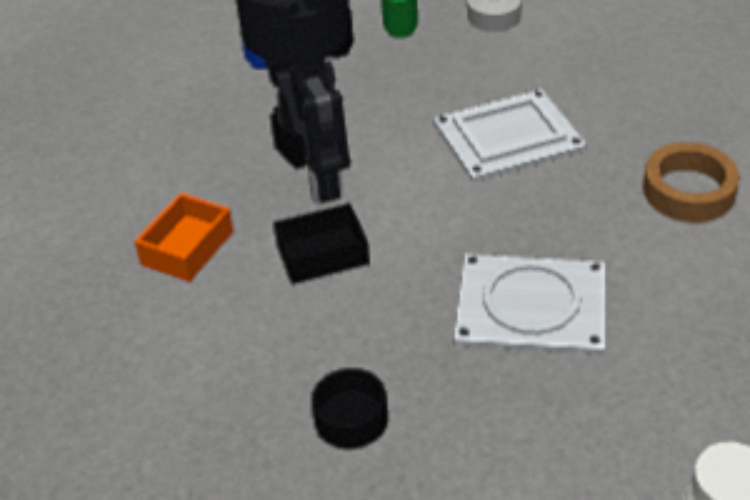

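The gripper is above the base, with its tips at about crop (320,190) over the base at (322,243). Going down to close.

Request:
{"fn": "apply_moves", "kwargs": {
  "deltas": [
    {"x": 0,"y": 0,"z": 0.97,"ax": 0,"ay": 0,"az": 0,"jaw": 0},
    {"x": 0,"y": 0,"z": 0.97,"ax": 0,"ay": 0,"az": 0,"jaw": 0},
    {"x": 0,"y": 0,"z": 0.97,"ax": 0,"ay": 0,"az": 0,"jaw": 0},
    {"x": 0,"y": 0,"z": 0.97,"ax": 0,"ay": 0,"az": 0,"jaw": 0},
    {"x": 0,"y": 0,"z": 0,"ax": 0,"ay": 0,"az": 0,"jaw": 255},
    {"x": 0,"y": 0,"z": 0,"ax": 0,"ay": 0,"az": 0,"jaw": 255},
    {"x": 0,"y": 0,"z": 0,"ax": 0,"ay": 0,"az": 0,"jaw": 255},
    {"x": 0,"y": 0,"z": 0,"ax": 0,"ay": 0,"az": 0,"jaw": 255},
    {"x": 0,"y": 0,"z": 0,"ax": 0,"ay": 0,"az": 0,"jaw": 255},
    {"x": 0,"y": 0,"z": 0,"ax": 0,"ay": 0,"az": 0,"jaw": 255}
  ]
}}

```text
time: 4.9
eef_pos: [0.4625, 0.0086, 0.0069]
tcp_rot: [0.997, 0.074, 0.001, 0.0]
ft_force: [-1.0, -1.6, 8.1]
finger_gap: 0.0471
gripper_force: 40.8
```

```bash
python3 go.py 644 123.6 75 11
```

```text
t 4.9 pos [462.5   8.6   6.9] turn [ 0.   -0.01 -0.29] shift [10.01 -3.91 -3.41] gap 47.1 F [-1.  -1.6  8.1] j1,7 [-0.1  -1.29]
```

Request:
{"fn": "apply_moves", "kwargs": {
  "deltas": [
    {"x": 0,"y": 0,"z": -0.6,"ax": 0,"ay": 0,"az": 0,"jaw": 255},
    {"x": 0,"y": 0,"z": -0.9,"ax": 0,"ay": 0,"az": 0,"jaw": 255},
    {"x": 0,"y": 0,"z": -0.9,"ax": 0,"ay": 0,"az": -0.29,"jaw": 255},
    {"x": 0.5,"y": -0.2,"z": -0.9,"ax": 0,"ay": 0,"az": 0,"jaw": 255},
    {"x": 0.9,"y": -0.35,"z": 0,"ax": 0,"ay": 0,"az": 0,"jaw": 255},
    {"x": 0.9,"y": -0.35,"z": 0,"ax": 0,"ay": 0,"az": 0,"jaw": 255},
    {"x": 0.9,"y": -0.35,"z": 0,"ax": 0,"ay": 0,"az": 0,"jaw": 255},
    {"x": 0.9,"y": -0.35,"z": 0,"ax": 0,"ay": 0,"az": 0,"jaw": 255},
    {"x": 0.9,"y": -0.35,"z": 0,"ax": 0,"ay": 0,"az": 0,"jaw": 255},
    {"x": 0.9,"y": -0.35,"z": 0,"ax": 0,"ay": 0,"az": 0,"jaw": 255}
  ]
}}

```text
time: 6.15
eef_pos: [0.5698, 0.077, 0.0731]
tcp_rot: [0.995, 0.096, 0.0, -0.0]
ft_force: [-0.6, -0.2, -0.6]
finger_gap: 0.0471
gripper_force: 41.9
```

Request:
{"fn": "apply_moves", "kwargs": {
  "deltas": [
    {"x": 0.9,"y": -0.35,"z": 0,"ax": 0,"ay": 0,"az": 0,"jaw": 255},
    {"x": 0.9,"y": -0.35,"z": 0,"ax": 0,"ay": 0,"az": 0,"jaw": 255},
    {"x": 0.9,"y": -0.35,"z": 0,"ax": 0,"ay": 0,"az": 0,"jaw": 255},
    {"x": 0.9,"y": -0.35,"z": 0,"ax": 0,"ay": 0,"az": 0,"jaw": 255},
    {"x": 0.5,"y": -0.2,"z": 0.6,"ax": 0,"ay": 0,"az": 0,"jaw": 255},
    {"x": 0,"y": 0,"z": 0.6,"ax": 0,"ay": 0,"az": 0,"jaw": 255},
    {"x": 0,"y": 0,"z": 0,"ax": 0,"ay": 0,"az": 0,"jaw": 255}
  ]
}}

```text
time: 7.02
eef_pos: [0.6428, 0.1233, 0.0474]
tcp_rot: [0.995, 0.096, -0.001, 0.0]
ft_force: [0.4, -0.3, -0.0]
finger_gap: 0.0468
gripper_force: 41.9
```

```bash
python3 go.py 644 123.6 30 11; python3 -c "
from h import *
im=snap('side','s2'); cv2.imwrite('pics/s2c.png',cv2.resize(im[110:270,240:440],None,fx=4,fy=3.7)); p=robot.read_state()['eef_pos'];print(proj('side',p))"
```

```text
t 7.03 pos [642.8 123.3  47.4] turn [0.   0.01 0.  ] shift [ 0.06 -0.01  0.87] gap 46.8 F [ 0.4 -0.3 -0. ] j1,7 [-0.31 -1.45]
[333.63465958 167.17579102]
```

View pics/s2c.png

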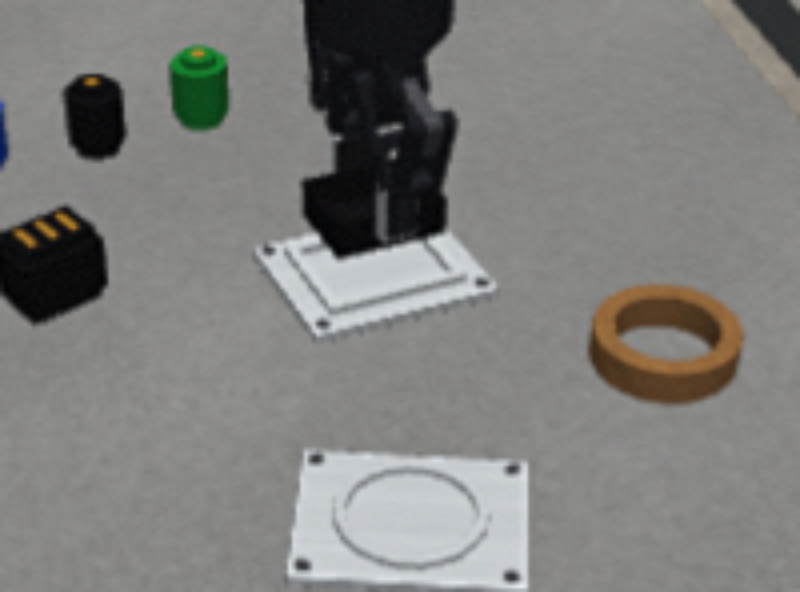

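The base hangs over the rect nest, its near bottom corner at about crop (337,257). I'll check that corner and the nest's corners against the numbers.

```bash
python3 -c "
from h import *
f=lambda a,b:(240+a/4,110+b/3.7)
print('corner',onz('side',*f(337,257),.0405)*1000,'want',616,93.6)
def C(c,yaw,a,b):
    t=np.radians(yaw); return c+np.array([[np.cos(t),-np.sin(t)],[np.sin(t),np.cos(t)]])@[a,b]
c=np.array([644,123.6])
for px,a,b in(((318,338),-55,-45),((497,287),55,-45),((253,253),-55,45)):
    print(onz('side',*f(*px),.004 if b<0 else .008)[:2]*1000,C(c,11,a,b))
im=cv2.imread('pics/side0.png'); print(rectw('side',(im.min(2)>150)&win(im,334,183,40),.008))
im=cv2.imread('pics/side0.png'); print(rectw('side',(im.min(2)>150)&win(im,343,251,40),.008))
"
```

```text
corner [615.56582672  94.58978091  40.5       ] want 616 93.6
[599.23696195  68.46048542] [598.5969097  68.932282 ]
[706.21710735  92.52789411] [706.57589988  89.92127149]
[580.09215551 150.06043306] [581.42410012 157.27872851]
(array([642.9, 123.1, 110.1,  92.6,  11.1]), 1164.5)
(array([609.2, -82.6, 109.2,  92.3, -17.5]), 1930.5)
```

Request:
{"fn": "apply_moves", "kwargs": {
  "deltas": [
    {"x": 0.03,"y": 0,"z": 0.6,"ax": 0,"ay": 0,"az": 0,"jaw": 255},
    {"x": 0,"y": 0,"z": 0.5,"ax": 0,"ay": 0,"az": 0,"jaw": 255},
    {"x": 0,"y": 0,"z": 0.3,"ax": 0,"ay": 0,"az": 0,"jaw": 255},
    {"x": 0,"y": 0,"z": 0.18,"ax": 0,"ay": 0,"az": 0,"jaw": 255},
    {"x": 0,"y": 0,"z": 0,"ax": 0,"ay": 0,"az": 0,"jaw": 255}
  ]
}}

```text
time: 7.7
eef_pos: [0.6442, 0.1238, 0.016]
tcp_rot: [0.995, 0.096, -0.0, -0.0]
ft_force: [-0.4, 0.0, 0.3]
finger_gap: 0.0471
gripper_force: 41.9
```

```bash
python3 go.py 644 123.6 15 11
```

```text
t 7.7 pos [644.2 123.8  16. ] turn [-0.  0.  0.] shift [-0.01  0.01  0.05] gap 47.1 F [-0.4  0.   0.3] j1,7 [-0.31 -1.45]
```

Request:
{"fn": "apply_moves", "kwargs": {
  "deltas": [
    {"x": 0,"y": 0,"z": 0.06,"ax": 0,"ay": 0,"az": 0,"jaw": 255},
    {"x": 0,"y": 0,"z": 0,"ax": 0,"ay": 0,"az": 0,"jaw": 120},
    {"x": 0,"y": 0,"z": 0,"ax": 0,"ay": 0,"az": 0,"jaw": 0},
    {"x": 0,"y": 0,"z": 0,"ax": 0,"ay": 0,"az": 0,"jaw": 0},
    {"x": 0,"y": 0,"z": 0,"ax": 0,"ay": 0,"az": 0,"jaw": 0},
    {"x": 0,"y": 0,"z": -0.5,"ax": 0,"ay": 0,"az": 0,"jaw": 0},
    {"x": 0,"y": 0,"z": -1,"ax": 0,"ay": 0,"az": 0,"jaw": 0},
    {"x": 0,"y": 0,"z": -1,"ax": 0,"ay": 0,"az": -0.9,"jaw": 0},
    {"x": 0,"y": 0,"z": -1,"ax": 0,"ay": 0,"az": -0.9,"jaw": 0},
    {"x": 0,"y": 0,"z": -0.5,"ax": 0,"ay": 0,"az": 0,"jaw": 0}
  ]
}}

```text
time: 8.95
eef_pos: [0.6449, 0.1237, 0.0972]
tcp_rot: [0.974, 0.229, 0.001, -0.0]
ft_force: [0.1, -0.3, -0.3]
finger_gap: 0.0854
gripper_force: 0.0
```

```bash
python3 go.py 466.4 142.5 90 26.3
```

```text
t 8.95 pos [644.9 123.7  97.2] turn [ 0.   -0.02  0.02] shift [-7.58 -4.79  0.36] gap 85.4 F [ 0.1 -0.3 -0.3] j1,7 [-0.28 -1.26]
```

Request:
{"fn": "apply_moves", "kwargs": {
  "deltas": [
    {"x": -0.6,"y": -0.38,"z": 0,"ax": 0,"ay": 0,"az": 0,"jaw": 0},
    {"x": -1,"y": -0.63,"z": 0,"ax": 0,"ay": 0,"az": 0,"jaw": 0},
    {"x": -1,"y": -0.63,"z": 0,"ax": 0,"ay": 0,"az": 0,"jaw": 0},
    {"x": -1,"y": -0.63,"z": 0,"ax": 0,"ay": 0,"az": 0,"jaw": 0},
    {"x": -1,"y": -0.63,"z": 0,"ax": 0,"ay": 0,"az": 0,"jaw": 0},
    {"x": -1,"y": -0.63,"z": 0,"ax": 0,"ay": 0,"az": 0,"jaw": 0},
    {"x": -1,"y": -0.63,"z": 0,"ax": 0,"ay": 0,"az": 0,"jaw": 0},
    {"x": -0.6,"y": -0.38,"z": 0,"ax": 0,"ay": 0,"az": 0,"jaw": 0},
    {"x": -0.38,"y": -0.25,"z": 0.2,"ax": 0,"ay": 0,"az": 0,"jaw": 0},
    {"x": 0,"y": 0,"z": 0.2,"ax": 0,"ay": 0,"az": 0,"jaw": 0}
  ]
}}

```text
time: 10.2
eef_pos: [0.4658, 0.142, 0.0868]
tcp_rot: [0.974, 0.228, 0.0, -0.0]
ft_force: [-0.3, -0.0, 0.4]
finger_gap: 0.0851
gripper_force: 0.0
```

```bash
python3 go.py 466.4 142.5 26 26.3; python3 -c "
from h import *
im=snap('side','s3'); cv2.imwrite('pics/s3c.png',cv2.resize(im[110:270,210:410],None,fx=4,fy=3.7)); print(proj('side',[.4664,.1425,.052]))"
```

```text
t 10.2 pos [465.8 142.   86.8] turn [-0.   -0.    0.01] shift [ 0.04 -0.01  3.04] gap 85.1 F [-0.3 -0.   0.4] j1,7 [-0.41 -1.31]
[251.40768309 171.36412778]
```

View pics/s3c.png

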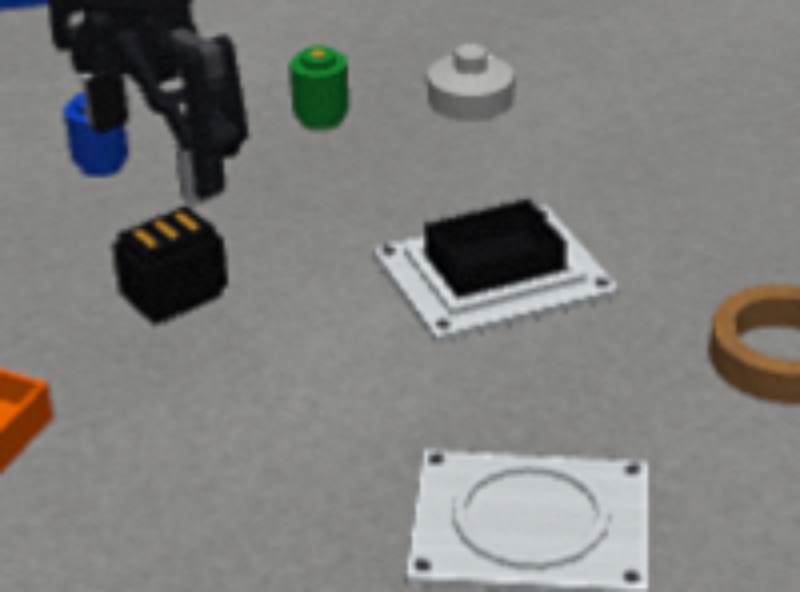

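The base sits squarely in its nest at crop (495,250). The block's strip centre at (167,230) matches my prediction of (166,227). Grasping the block next.

Request:
{"fn": "apply_moves", "kwargs": {
  "deltas": [
    {"x": 0.04,"y": 0,"z": 0.8,"ax": 0,"ay": 0,"az": 0,"jaw": 0},
    {"x": 0,"y": 0,"z": 0.9,"ax": 0,"ay": 0,"az": 0,"jaw": 0},
    {"x": 0,"y": 0,"z": 0.9,"ax": 0,"ay": 0,"az": 0,"jaw": 0},
    {"x": 0,"y": 0,"z": 0.44,"ax": 0,"ay": 0,"az": 0,"jaw": 0},
    {"x": 0,"y": 0,"z": 0,"ax": 0,"ay": 0,"az": 0,"jaw": 255},
    {"x": 0,"y": 0,"z": 0,"ax": 0,"ay": 0,"az": 0,"jaw": 255},
    {"x": 0,"y": 0,"z": 0,"ax": 0,"ay": 0,"az": 0,"jaw": 255},
    {"x": 0,"y": 0,"z": 0,"ax": 0,"ay": 0,"az": 0,"jaw": 255},
    {"x": 0,"y": 0,"z": 0,"ax": 0,"ay": 0,"az": 0,"jaw": 255},
    {"x": 0,"y": 0,"z": 0,"ax": 0,"ay": 0,"az": 0,"jaw": 255}
  ]
}}

```text
time: 11.5
eef_pos: [0.4669, 0.1424, 0.0268]
tcp_rot: [0.973, 0.229, 0.001, -0.0]
ft_force: [1.0, -0.9, 7.6]
finger_gap: 0.0332
gripper_force: 39.4
```

```bash
python3 go.py 644 123.6 100 11; python3 -c "
from h import *
im=snap('top','t3').astype(int)
print(rectw('top',(im.max(2)<95)&win(im,264,164,24),.034))"
```

```text
t 11.5 pos [466.9 142.4  26.8] turn [-0.   -0.01  1.8 ] shift [ 8.51  2.61 -3.66] gap 33.2 F [ 1.  -0.9  7.6] j1,7 [-0.39 -1.3 ]
(array([642. , 123.1,  62.5,  45. ,  10.8]), 549.5)
```

Request:
{"fn": "apply_moves", "kwargs": {
  "deltas": [
    {"x": 0,"y": 0,"z": -0.5,"ax": 0,"ay": 0,"az": 0,"jaw": 255},
    {"x": 0,"y": 0,"z": -0.9,"ax": 0,"ay": 0,"az": 0,"jaw": 255},
    {"x": 0,"y": 0,"z": -0.9,"ax": 0,"ay": 0,"az": 0.6,"jaw": 255},
    {"x": 0,"y": 0,"z": -0.9,"ax": 0,"ay": 0,"az": 0.6,"jaw": 255},
    {"x": 0,"y": 0,"z": -0.5,"ax": 0,"ay": 0,"az": 0.6,"jaw": 255},
    {"x": 0.5,"y": 0.15,"z": 0,"ax": 0,"ay": 0,"az": 0,"jaw": 255},
    {"x": 0.9,"y": 0.28,"z": 0,"ax": 0,"ay": 0,"az": 0,"jaw": 255},
    {"x": 0.9,"y": 0.28,"z": 0,"ax": 0,"ay": 0,"az": 0,"jaw": 255},
    {"x": 0.9,"y": 0.28,"z": 0,"ax": 0,"ay": 0,"az": 0,"jaw": 255},
    {"x": 0.9,"y": 0.28,"z": 0,"ax": 0,"ay": 0,"az": 0,"jaw": 255}
  ]
}}

```text
time: 12.8
eef_pos: [0.5529, 0.1326, 0.0999]
tcp_rot: [0.995, 0.097, -0.0, 0.0]
ft_force: [-1.1, 0.4, -1.0]
finger_gap: 0.033
gripper_force: 40.5
```

Request:
{"fn": "apply_moves", "kwargs": {
  "deltas": [
    {"x": 0.9,"y": 0.28,"z": 0,"ax": 0,"ay": 0,"az": 0,"jaw": 255},
    {"x": 0.9,"y": 0.28,"z": 0,"ax": 0,"ay": 0,"az": 0,"jaw": 255},
    {"x": 0.9,"y": 0.28,"z": 0,"ax": 0,"ay": 0,"az": 0,"jaw": 255},
    {"x": 0.9,"y": 0.28,"z": 0,"ax": 0,"ay": 0,"az": 0,"jaw": 255},
    {"x": 0.7,"y": 0.2,"z": 0.5,"ax": 0,"ay": 0,"az": 0,"jaw": 255},
    {"x": 0,"y": 0,"z": 0.5,"ax": 0,"ay": 0,"az": 0,"jaw": 255},
    {"x": 0,"y": 0,"z": 0,"ax": 0,"ay": 0,"az": 0,"jaw": 255}
  ]
}}

```text
time: 13.68
eef_pos: [0.6405, 0.1234, 0.0791]
tcp_rot: [0.995, 0.096, -0.001, 0.0]
ft_force: [-0.7, -0.3, -1.8]
finger_gap: 0.033
gripper_force: 40.5
```

```bash
python3 go.py 643.5 123.5 39 11; python3 -c "
from h import *
im=snap('side','s4'); cv2.imwrite('pics/s4c.png',cv2.resize(im[110:270,240:440],None,fx=4,fy=3.7))"
```

```text
t 13.68 pos [640.5 123.4  79.1] turn [-0.    0.01  0.01] shift [0.15 0.02 2.01] gap 33.0 F [-0.7 -0.3 -1.8] j1,7 [-0.32 -1.44]
```

View pics/s4c.png

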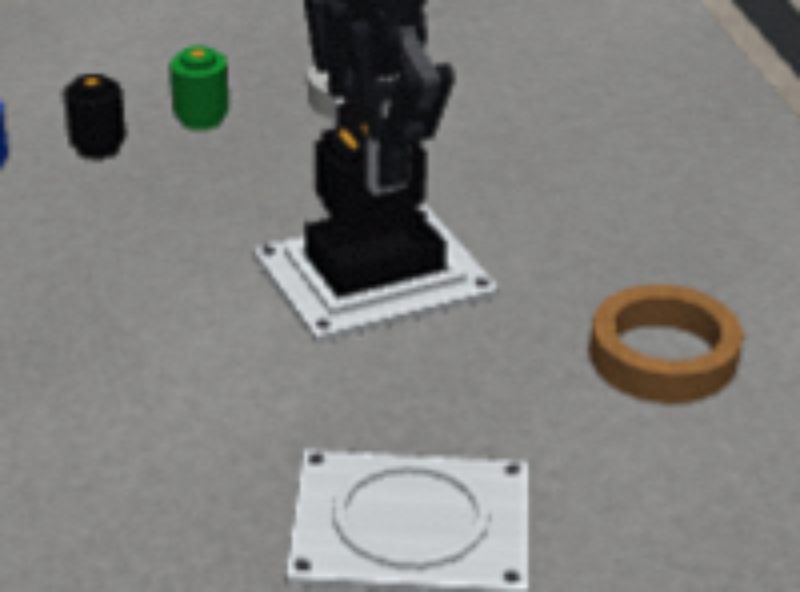

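The block is centred over the base: body edges at crop x 317–427, base edges at 305–445. Lowering it.

Request:
{"fn": "apply_moves", "kwargs": {
  "deltas": [
    {"x": 0.14,"y": 0.02,"z": 0.4,"ax": 0,"ay": 0,"az": 0,"jaw": 255},
    {"x": 0,"y": 0,"z": 0.5,"ax": 0,"ay": 0,"az": 0,"jaw": 255},
    {"x": 0,"y": 0,"z": 0.5,"ax": 0,"ay": 0,"az": 0,"jaw": 255},
    {"x": 0,"y": 0,"z": 0.4,"ax": 0,"ay": 0,"az": 0,"jaw": 255},
    {"x": 0,"y": 0,"z": 0.15,"ax": 0,"ay": 0,"az": 0,"jaw": 255},
    {"x": 0,"y": 0,"z": 0,"ax": 0,"ay": 0,"az": 0,"jaw": 255}
  ]
}}

```text
time: 14.48
eef_pos: [0.6441, 0.1237, 0.041]
tcp_rot: [0.995, 0.096, -0.0, -0.0]
ft_force: [0.5, -0.4, -0.7]
finger_gap: 0.0331
gripper_force: 40.5
```

```bash
python3 go.py 643.5 123.5 38.8 11
```

```text
t 14.47 pos [644.1 123.7  41. ] turn [-0.  0.  0.] shift [-0.03  0.    0.11] gap 33.1 F [ 0.5 -0.4 -0.7] j1,7 [-0.32 -1.44]
```

Request:
{"fn": "apply_moves", "kwargs": {
  "deltas": [
    {"x": 0,"y": 0,"z": 0.1,"ax": 0,"ay": 0,"az": 0,"jaw": 255},
    {"x": 0,"y": 0,"z": 0,"ax": 0,"ay": 0,"az": 0,"jaw": 255},
    {"x": 0,"y": 0,"z": 0,"ax": 0,"ay": 0,"az": 0,"jaw": 150},
    {"x": 0,"y": 0,"z": 0,"ax": 0,"ay": 0,"az": 0,"jaw": 0},
    {"x": 0,"y": 0,"z": 0,"ax": 0,"ay": 0,"az": 0,"jaw": 0},
    {"x": 0,"y": 0,"z": 0,"ax": 0,"ay": 0,"az": 0,"jaw": 0},
    {"x": 0,"y": 0,"z": -0.6,"ax": 0,"ay": 0,"az": 0,"jaw": 0},
    {"x": 0,"y": 0,"z": -1,"ax": 0,"ay": 0,"az": 0,"jaw": 0},
    {"x": 0,"y": 0,"z": -1,"ax": 0,"ay": 0,"az": 0,"jaw": 0},
    {"x": 0,"y": 0,"z": -0.6,"ax": 0,"ay": 0,"az": 0.15,"jaw": 0}
  ]
}}

```text
time: 15.72
eef_pos: [0.6446, 0.1237, 0.1052]
tcp_rot: [0.996, 0.084, 0.001, -0.0]
ft_force: [-0.1, 1.0, 0.1]
finger_gap: 0.0857
gripper_force: 0.0
```

Request:
{"fn": "apply_moves", "kwargs": {
  "deltas": [
    {"x": 0,"y": 0,"z": -0.6,"ax": 0,"ay": 0,"az": 1,"jaw": 0},
    {"x": 0,"y": 0.4,"z": 0,"ax": 0,"ay": 0,"az": 1,"jaw": 0}
  ]
}}

```text
time: 15.98
eef_pos: [0.6446, 0.1163, 0.1165]
tcp_rot: [0.998, -0.068, 0.001, -0.001]
ft_force: [1.2, -0.7, -1.2]
finger_gap: 0.0853
gripper_force: 0.0
```

```bash
python3 go.py 516.6 -314.1 90 -7.5
```

```text
t 15.97 pos [644.6 116.3 116.5] turn [-0.01 -0.01 -0.03] shift [-3.54 22.17  1.33] gap 85.3 F [ 1.2 -0.7 -1.2] j1,7 [-0.35 -1.69]
```

Request:
{"fn": "apply_moves", "kwargs": {
  "deltas": [
    {"x": -0.16,"y": 1,"z": 0,"ax": 0,"ay": 0,"az": 0,"jaw": 0},
    {"x": -0.16,"y": 1,"z": 0,"ax": 0,"ay": 0,"az": 0,"jaw": 0},
    {"x": -0.16,"y": 1,"z": 0,"ax": 0,"ay": 0,"az": 0,"jaw": 0},
    {"x": -0.16,"y": 1,"z": 0,"ax": 0,"ay": 0,"az": 0,"jaw": 0},
    {"x": -0.16,"y": 1,"z": 0,"ax": 0,"ay": 0,"az": 0,"jaw": 0},
    {"x": -0.16,"y": 1,"z": 0,"ax": 0,"ay": 0,"az": 0,"jaw": 0},
    {"x": -0.16,"y": 1,"z": 0,"ax": 0,"ay": 0,"az": 0,"jaw": 0},
    {"x": -0.16,"y": 1,"z": 0,"ax": 0,"ay": 0,"az": 0,"jaw": 0},
    {"x": -0.16,"y": 1,"z": 0,"ax": 0,"ay": 0,"az": 0,"jaw": 0},
    {"x": -0.16,"y": 1,"z": 0,"ax": 0,"ay": 0,"az": 0,"jaw": 0}
  ]
}}

```text
time: 17.23
eef_pos: [0.5862, -0.0798, 0.1151]
tcp_rot: [0.998, -0.065, -0.0, -0.0]
ft_force: [0.1, 0.0, 0.7]
finger_gap: 0.0858
gripper_force: 0.0
```

Request:
{"fn": "apply_moves", "kwargs": {
  "deltas": [
    {"x": -0.16,"y": 1,"z": 0,"ax": 0,"ay": 0,"az": 0,"jaw": 0},
    {"x": -0.16,"y": 1,"z": 0,"ax": 0,"ay": 0,"az": 0,"jaw": 0},
    {"x": -0.16,"y": 1,"z": 0,"ax": 0,"ay": 0,"az": 0,"jaw": 0},
    {"x": -0.16,"y": 1,"z": 0,"ax": 0,"ay": 0,"az": 0,"jaw": 0},
    {"x": -0.16,"y": 1,"z": 0,"ax": 0,"ay": 0,"az": 0,"jaw": 0},
    {"x": -0.16,"y": 1,"z": 0,"ax": 0,"ay": 0,"az": 0,"jaw": 0},
    {"x": -0.16,"y": 1,"z": 0,"ax": 0,"ay": 0,"az": 0,"jaw": 0},
    {"x": -0.16,"y": 1,"z": 0,"ax": 0,"ay": 0,"az": 0,"jaw": 0},
    {"x": -0.16,"y": 1,"z": 0.4,"ax": 0,"ay": 0,"az": 0,"jaw": 0},
    {"x": -0.16,"y": 1,"z": 0.4,"ax": 0,"ay": 0,"az": 0,"jaw": 0}
  ]
}}

```text
time: 18.48
eef_pos: [0.5285, -0.2739, 0.0989]
tcp_rot: [0.998, -0.065, 0.0, -0.0]
ft_force: [-0.4, -0.1, -0.8]
finger_gap: 0.0856
gripper_force: 0.0
```

```bash
python3 go.py 516.6 -314.1 75 -7.5; python3 -c "
from h import *
im=snap('side','s5'); cv2.imwrite('pics/s5c.png',np.hstack([cv2.resize(im[130:230,270:400],None,fx=3,fy=3),cv2.resize(im[300:400,260:390],None,fx=3,fy=3)])); print(proj('side',[.5166,-.3141,.036]))
im=im.astype(int)
print(rectw('side',(im.min(2)>150)&win(im,322,359,22),.032))
im=snap('top','t5').astype(int);print(rectw('top',(im.max(2)<95)&win(im,264,164,24),.05))
sat=im[:,:,2]-im[:,:,0];print(rectw('top',cv2.morphologyEx(((sat>35)&win(im,264,164,20)).astype(np.uint8),cv2.MORPH_CLOSE,np.ones((7,7))),.064))
"
```

```text
t 18.48 pos [ 528.5 -273.9   98.9] turn [-0. -0.  0.] shift [-0.33  2.07  1.2 ] gap 85.6 F [-0.4 -0.1 -0.8] j1,7 [ 0.34 -1.09]
[321.8311868  357.26515089]
(array([ 528.7, -284.4,   41. ,   11. ,   -7.8]), 35.5)
(array([639.2, 121.3,  61.4,  44.2,  10.8]), 547.0)
(array([643.5, 124.3,  31.9,  17.2,   9.2]), 99.5)
```

View pics/s5c.png

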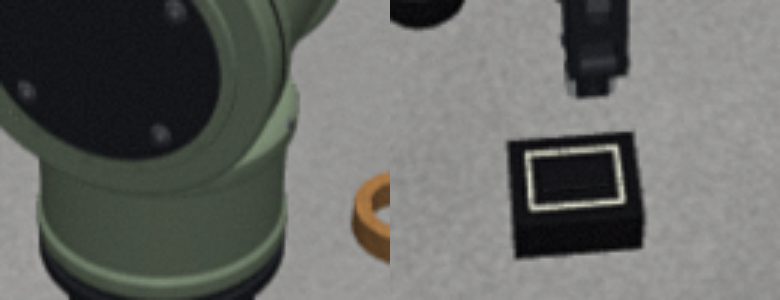

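The cover's frame centre is at side pixel (322,359), as predicted. The block stands upright at (643.5,124.3). Moving over the cover.

Request:
{"fn": "apply_moves", "kwargs": {
  "deltas": [
    {"x": -0.15,"y": 0.9,"z": 0.6,"ax": 0,"ay": 0,"az": 0,"jaw": 0},
    {"x": -0.1,"y": 0.7,"z": 0.6,"ax": 0,"ay": 0,"az": 0,"jaw": 0},
    {"x": -0.08,"y": 0.4,"z": 0,"ax": 0,"ay": 0,"az": 0,"jaw": 0},
    {"x": 0,"y": 0,"z": 0,"ax": 0,"ay": 0,"az": 0,"jaw": 0}
  ]
}}

```text
time: 19.08
eef_pos: [0.517, -0.312, 0.0751]
tcp_rot: [0.998, -0.065, 0.0, 0.0]
ft_force: [0.4, -0.0, -0.0]
finger_gap: 0.0858
gripper_force: 0.0
```

```bash
python3 go.py 516.6 -314.1 7 -7.5
```

```text
t 19.07 pos [ 517.  -312.    75.1] turn [ 0. -0. -0.] shift [-0.01  0.11  3.41] gap 85.8 F [ 0.4 -0.  -0. ] j1,7 [ 0.42 -1.04]
```

Request:
{"fn": "apply_moves", "kwargs": {
  "deltas": [
    {"x": 0,"y": 0.1,"z": 0.8,"ax": 0,"ay": 0,"az": 0,"jaw": 0},
    {"x": 0,"y": 0,"z": 0.9,"ax": 0,"ay": 0,"az": 0,"jaw": 0},
    {"x": 0,"y": 0,"z": 0.9,"ax": 0,"ay": 0,"az": 0,"jaw": 0},
    {"x": 0,"y": 0,"z": 0.8,"ax": 0,"ay": 0,"az": 0,"jaw": 0},
    {"x": 0,"y": 0,"z": 0,"ax": 0,"ay": 0,"az": 0,"jaw": 255},
    {"x": 0,"y": 0,"z": 0,"ax": 0,"ay": 0,"az": 0,"jaw": 255},
    {"x": 0,"y": 0,"z": 0,"ax": 0,"ay": 0,"az": 0,"jaw": 255},
    {"x": 0,"y": 0,"z": 0,"ax": 0,"ay": 0,"az": 0,"jaw": 255},
    {"x": 0,"y": 0,"z": 0,"ax": 0,"ay": 0,"az": 0,"jaw": 255},
    {"x": 0,"y": 0,"z": 0,"ax": 0,"ay": 0,"az": 0,"jaw": 255}
  ]
}}

```text
time: 20.32
eef_pos: [0.5173, -0.3136, 0.0078]
tcp_rot: [0.998, -0.065, 0.0, 0.0]
ft_force: [-1.3, 0.2, 6.2]
finger_gap: 0.0472
gripper_force: 41.7
```

Request:
{"fn": "apply_moves", "kwargs": {
  "deltas": [
    {"x": 0,"y": 0,"z": -0.5,"ax": 0,"ay": 0,"az": 0,"jaw": 255},
    {"x": 0,"y": 0,"z": -1,"ax": 0,"ay": 0,"az": 0,"jaw": 255},
    {"x": 0,"y": 0,"z": -1,"ax": 0,"ay": 0,"az": 0,"jaw": 255},
    {"x": 0,"y": 0,"z": -1,"ax": 0,"ay": 0,"az": 0,"jaw": 255},
    {"x": 0,"y": 0,"z": -1,"ax": 0,"ay": 0,"az": 0,"jaw": 255},
    {"x": 0,"y": 0,"z": -1,"ax": 0,"ay": 0,"az": 0,"jaw": 255}
  ]
}}

```text
time: 21.08
eef_pos: [0.517, -0.3135, 0.1192]
tcp_rot: [0.998, -0.065, 0.0, 0.0]
ft_force: [-0.2, 1.0, -0.2]
finger_gap: 0.0471
gripper_force: 41.2
```

```bash
python3 go.py 643.5 124 115 -7.5
```

```text
t 21.07 pos [ 517.  -313.5  119.2] turn [ 0.   -0.01  0.  ] shift [  3.41 -22.51   0.21] gap 47.1 F [-0.2  1.  -0.2] j1,7 [ 0.41 -1.04]
```

Request:
{"fn": "apply_moves", "kwargs": {
  "deltas": [
    {"x": 0.1,"y": -0.6,"z": 0,"ax": 0,"ay": 0,"az": 0,"jaw": 255},
    {"x": 0.15,"y": -1,"z": 0,"ax": 0,"ay": 0,"az": 0,"jaw": 255},
    {"x": 0.15,"y": -1,"z": 0,"ax": 0,"ay": 0,"az": 0,"jaw": 255},
    {"x": 0.15,"y": -1,"z": 0,"ax": 0,"ay": 0,"az": 0,"jaw": 255},
    {"x": 0.15,"y": -1,"z": 0,"ax": 0,"ay": 0,"az": 0,"jaw": 255},
    {"x": 0.15,"y": -1,"z": 0,"ax": 0,"ay": 0,"az": 0,"jaw": 255},
    {"x": 0.15,"y": -1,"z": 0,"ax": 0,"ay": 0,"az": 0,"jaw": 255},
    {"x": 0.15,"y": -1,"z": 0,"ax": 0,"ay": 0,"az": 0,"jaw": 255},
    {"x": 0.15,"y": -1,"z": 0,"ax": 0,"ay": 0,"az": 0,"jaw": 255},
    {"x": 0.15,"y": -1,"z": 0,"ax": 0,"ay": 0,"az": 0,"jaw": 255}
  ]
}}

```text
time: 22.32
eef_pos: [0.571, -0.1255, 0.1171]
tcp_rot: [0.998, -0.065, -0.0, -0.0]
ft_force: [-1.5, 0.3, -0.6]
finger_gap: 0.0472
gripper_force: 41.2
```

Request:
{"fn": "apply_moves", "kwargs": {
  "deltas": [
    {"x": 0.15,"y": -1,"z": 0,"ax": 0,"ay": 0,"az": 0,"jaw": 255},
    {"x": 0.15,"y": -1,"z": 0,"ax": 0,"ay": 0,"az": 0,"jaw": 255},
    {"x": 0.15,"y": -1,"z": 0,"ax": 0,"ay": 0,"az": 0,"jaw": 255},
    {"x": 0.15,"y": -1,"z": 0,"ax": 0,"ay": 0,"az": 0,"jaw": 255},
    {"x": 0.15,"y": -1,"z": 0,"ax": 0,"ay": 0,"az": 0,"jaw": 255},
    {"x": 0.15,"y": -1,"z": 0,"ax": 0,"ay": 0,"az": 0,"jaw": 255},
    {"x": 0.15,"y": -1,"z": 0,"ax": 0,"ay": 0,"az": 0,"jaw": 255},
    {"x": 0.15,"y": -1,"z": 0,"ax": 0,"ay": 0,"az": 0,"jaw": 255},
    {"x": 0.15,"y": -1,"z": 0,"ax": 0,"ay": 0,"az": 0,"jaw": 255},
    {"x": 0.15,"y": -1,"z": 0,"ax": 0,"ay": 0,"az": 0,"jaw": 255}
  ]
}}

```text
time: 23.58
eef_pos: [0.6267, 0.0689, 0.1171]
tcp_rot: [0.998, -0.065, -0.0, -0.0]
ft_force: [1.1, 0.2, 0.5]
finger_gap: 0.0473
gripper_force: 41.2
```

Request:
{"fn": "apply_moves", "kwargs": {
  "deltas": [
    {"x": 0.15,"y": -1,"z": 0,"ax": 0,"ay": 0,"az": 0,"jaw": 255},
    {"x": 0.15,"y": -0.9,"z": 0,"ax": 0,"ay": 0,"az": 0,"jaw": 255},
    {"x": 0,"y": 0,"z": 0,"ax": 0,"ay": 0,"az": -0.7,"jaw": 255},
    {"x": 0,"y": 0,"z": 0,"ax": 0,"ay": 0,"az": -0.7,"jaw": 255},
    {"x": 0,"y": 0,"z": 0,"ax": 0,"ay": 0,"az": -0.7,"jaw": 255},
    {"x": 0,"y": 0,"z": 0,"ax": 0,"ay": 0,"az": 0,"jaw": 255}
  ]
}}

```text
time: 24.32
eef_pos: [0.6374, 0.1047, 0.1171]
tcp_rot: [0.996, 0.092, 0.0, -0.0]
ft_force: [0.5, -0.5, -0.0]
finger_gap: 0.0474
gripper_force: 41.2
```

```bash
python3 go.py 643.5 124 80 10.8
```

```text
t 24.32 pos [637.4 104.7 117.1] turn [-0.   -0.   -0.03] shift [ 0.48 -0.89  1.86] gap 47.4 F [ 0.5 -0.5 -0. ] j1,7 [-0.3  -1.43]
```

Request:
{"fn": "apply_moves", "kwargs": {
  "deltas": [
    {"x": 0.25,"y": -0.45,"z": 0.6,"ax": 0,"ay": 0,"az": -0.03,"jaw": 255},
    {"x": 0.24,"y": -0.44,"z": 0.8,"ax": 0,"ay": 0,"az": 0,"jaw": 255},
    {"x": 0,"y": 0,"z": 0.4,"ax": 0,"ay": 0,"az": 0,"jaw": 255},
    {"x": 0,"y": 0,"z": 0,"ax": 0,"ay": 0,"az": 0,"jaw": 255}
  ]
}}

```text
time: 24.82
eef_pos: [0.6432, 0.1236, 0.0802]
tcp_rot: [0.996, 0.094, -0.001, 0.0]
ft_force: [-0.1, -1.0, -0.3]
finger_gap: 0.0475
gripper_force: 41.2
```

```bash
python3 go.py 643.5 124 45 10.8; python3 -c "
from h import *
im=snap('side','s6'); cv2.imwrite('pics/s6c.png',cv2.resize(im[110:270,240:440],None,fx=4,fy=3.7))"
```

```text
t 24.82 pos [643.2 123.6  80.2] turn [0.   0.01 0.  ] shift [ 0.02 -0.02  1.76] gap 47.5 F [-0.1 -1.  -0.3] j1,7 [-0.32 -1.45]
```

View pics/s6c.png

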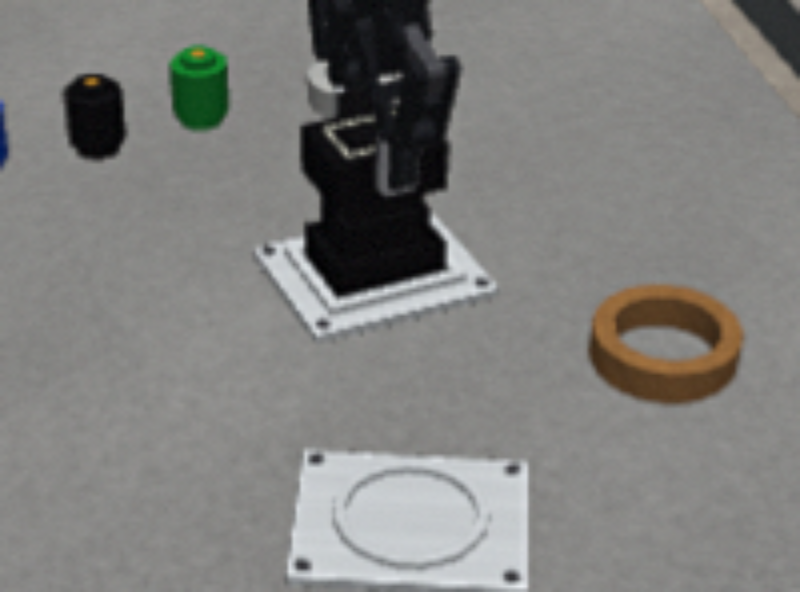

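The cover (crop x 302–447) lines up with the block (321–428) and the base (305–445). Lowering.

Request:
{"fn": "apply_moves", "kwargs": {
  "deltas": [
    {"x": 0.02,"y": 0,"z": 0.4,"ax": 0,"ay": 0,"az": 0,"jaw": 255},
    {"x": 0,"y": 0,"z": 0.4,"ax": 0,"ay": 0,"az": 0,"jaw": 255},
    {"x": 0,"y": 0,"z": 0.4,"ax": 0,"ay": 0,"az": 0,"jaw": 255},
    {"x": 0,"y": 0,"z": 0.35,"ax": 0,"ay": 0,"az": 0,"jaw": 255},
    {"x": 0,"y": 0,"z": 0.15,"ax": 0,"ay": 0,"az": 0,"jaw": 255},
    {"x": 0,"y": 0,"z": 0,"ax": 0,"ay": 0,"az": 0,"jaw": 255}
  ]
}}

```text
time: 25.62
eef_pos: [0.6439, 0.1239, 0.047]
tcp_rot: [0.996, 0.094, -0.0, -0.0]
ft_force: [-0.1, 0.4, -0.6]
finger_gap: 0.0475
gripper_force: 41.2
```

```bash
python3 go.py 643.5 124 44 10.8
```

```text
t 25.62 pos [643.9 123.9  47. ] turn [-0.    0.    0.01] shift [-0.02 -0.01  0.15] gap 47.5 F [-0.1  0.4 -0.6] j1,7 [-0.32 -1.44]
```

Request:
{"fn": "apply_moves", "kwargs": {
  "deltas": [
    {"x": 0,"y": 0,"z": 0.14,"ax": 0,"ay": 0,"az": 0,"jaw": 255},
    {"x": 0,"y": 0,"z": 0,"ax": 0,"ay": 0,"az": 0,"jaw": 255},
    {"x": 0,"y": 0,"z": 0,"ax": 0,"ay": 0,"az": 0,"jaw": 100},
    {"x": 0,"y": 0,"z": 0,"ax": 0,"ay": 0,"az": 0,"jaw": 0},
    {"x": 0,"y": 0,"z": 0,"ax": 0,"ay": 0,"az": 0,"jaw": 0},
    {"x": 0,"y": 0,"z": 0,"ax": 0,"ay": 0,"az": 0,"jaw": 0},
    {"x": 0,"y": 0,"z": -0.5,"ax": 0,"ay": 0,"az": 0,"jaw": 0},
    {"x": 0,"y": 0,"z": -1,"ax": 0,"ay": 0,"az": 0,"jaw": 0},
    {"x": 0,"y": 0,"z": -1,"ax": 0,"ay": 0,"az": 0.6,"jaw": 0},
    {"x": 0,"y": 0.4,"z": -1,"ax": 0,"ay": 0,"az": 0.6,"jaw": 0}
  ]
}}

```text
time: 26.88
eef_pos: [0.6449, 0.1165, 0.1166]
tcp_rot: [1.0, 0.004, 0.001, -0.0]
ft_force: [-0.0, 0.4, -0.9]
finger_gap: 0.0856
gripper_force: 0.0
```

```bash
python3 go.py 461.5 -159.5 90 0
```

```text
t 26.88 pos [644.9 116.5 116.6] turn [-0.01 -0.01  0.05] shift [-9.17 13.8   1.33] gap 85.6 F [-0.   0.4 -0.9] j1,7 [-0.33 -1.58]
```

Request:
{"fn": "apply_moves", "kwargs": {
  "deltas": [
    {"x": -0.5,"y": 0.8,"z": 0,"ax": 0,"ay": 0,"az": 0.05,"jaw": 0},
    {"x": -0.66,"y": 1,"z": 0,"ax": 0,"ay": 0,"az": 0,"jaw": 0},
    {"x": -0.66,"y": 1,"z": 0,"ax": 0,"ay": 0,"az": 0,"jaw": 0},
    {"x": -0.66,"y": 1,"z": 0,"ax": 0,"ay": 0,"az": 0,"jaw": 0},
    {"x": -0.66,"y": 1,"z": 0,"ax": 0,"ay": 0,"az": 0,"jaw": 0},
    {"x": -0.66,"y": 1,"z": 0,"ax": 0,"ay": 0,"az": 0,"jaw": 0},
    {"x": -0.66,"y": 1,"z": 0,"ax": 0,"ay": 0,"az": 0,"jaw": 0},
    {"x": -0.66,"y": 1,"z": 0,"ax": 0,"ay": 0,"az": 0,"jaw": 0},
    {"x": -0.66,"y": 1,"z": 0,"ax": 0,"ay": 0,"az": 0,"jaw": 0},
    {"x": -0.66,"y": 1,"z": 0,"ax": 0,"ay": 0,"az": 0,"jaw": 0}
  ]
}}

```text
time: 28.12
eef_pos: [0.5164, -0.081, 0.1157]
tcp_rot: [1.0, 0.001, 0.001, -0.0]
ft_force: [-0.2, -0.2, -0.9]
finger_gap: 0.0853
gripper_force: 0.0
```

Request:
{"fn": "apply_moves", "kwargs": {
  "deltas": [
    {"x": -0.66,"y": 1,"z": 0,"ax": 0,"ay": 0,"az": 0,"jaw": 0},
    {"x": -0.66,"y": 1,"z": 0,"ax": 0,"ay": 0,"az": 0,"jaw": 0},
    {"x": -0.66,"y": 1,"z": 0.5,"ax": 0,"ay": 0,"az": 0,"jaw": 0},
    {"x": -0.5,"y": 0.7,"z": 0.8,"ax": 0,"ay": 0,"az": 0,"jaw": 0},
    {"x": 0,"y": 0,"z": 0,"ax": 0,"ay": 0,"az": 0,"jaw": 0}
  ]
}}

```text
time: 28.75
eef_pos: [0.4665, -0.1554, 0.0888]
tcp_rot: [1.0, -0.0, -0.0, 0.0]
ft_force: [0.0, 0.9, -0.7]
finger_gap: 0.0854
gripper_force: 0.0
```

```bash
python3 go.py 461.5 -159.5 5 0; python3 -c "
from h import *
im=snap('side','s7'); cv2.imwrite('pics/s7c.png',np.hstack([cv2.resize(im[130:230,270:400],None,fx=3,fy=3),cv2.resize(im[230:330,210:340],None,fx=3,fy=3)]))
im=im.astype(int); print(rectw('side',(im.max(2)<60)&win(im,270,294,21),.013), proj('side',[.4615,-.1595,.026]))
"
```

```text
t 28.75 pos [ 466.5 -155.4   88.8] turn [ 0.  0. -0.] shift [-0.25  0.21  4.19] gap 85.4 F [ 0.   0.9 -0.7] j1,7 [ 0.2  -1.11]
(array([ 460.9, -154.2,   79.4,   50.1,   83.1]), 783.0) [269.7796584  287.81937126]
```

View pics/s7c.png

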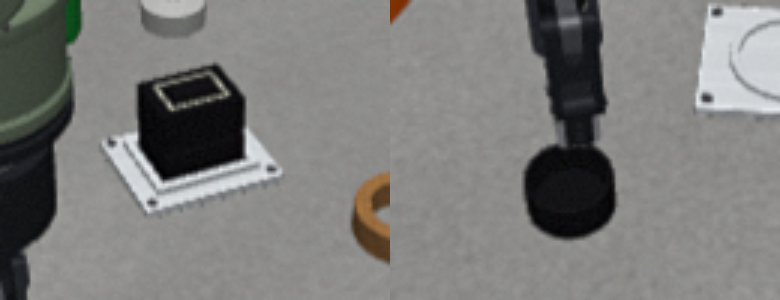

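The cover closes the base squarely at crop (190,120). The cup's rim centre is at about side pixel (270,289), against a prediction of (270,288). Grasping the cup.

Request:
{"fn": "apply_moves", "kwargs": {
  "deltas": [
    {"x": -0.25,"y": 0.21,"z": 0.2,"ax": 0,"ay": 0,"az": 0,"jaw": 0},
    {"x": 0,"y": 0,"z": 1,"ax": 0,"ay": 0,"az": 0,"jaw": 0},
    {"x": 0,"y": 0,"z": 1,"ax": 0,"ay": 0,"az": 0,"jaw": 0},
    {"x": 0,"y": 0,"z": 1,"ax": 0,"ay": 0,"az": 0,"jaw": 0},
    {"x": 0,"y": 0,"z": 0.95,"ax": 0,"ay": 0,"az": 0,"jaw": 0},
    {"x": 0,"y": 0,"z": 0,"ax": 0,"ay": 0,"az": 0,"jaw": 255},
    {"x": 0,"y": 0,"z": 0,"ax": 0,"ay": 0,"az": 0,"jaw": 255},
    {"x": 0,"y": 0,"z": 0,"ax": 0,"ay": 0,"az": 0,"jaw": 255},
    {"x": 0,"y": 0,"z": 0,"ax": 0,"ay": 0,"az": 0,"jaw": 255},
    {"x": 0,"y": 0,"z": 0,"ax": 0,"ay": 0,"az": 0,"jaw": 255}
  ]
}}

```text
time: 30.05
eef_pos: [0.4623, -0.1586, 0.0064]
tcp_rot: [1.0, 0.001, 0.001, 0.0]
ft_force: [-1.2, 0.4, 6.6]
finger_gap: 0.0495
gripper_force: 41.3
```

Request:
{"fn": "apply_moves", "kwargs": {
  "deltas": [
    {"x": 0,"y": 0,"z": 0,"ax": 0,"ay": 0,"az": 0,"jaw": 255},
    {"x": 0,"y": 0,"z": -0.5,"ax": 0,"ay": 0,"az": 0,"jaw": 255},
    {"x": 0,"y": 0,"z": -1,"ax": 0,"ay": 0,"az": 0,"jaw": 255},
    {"x": 0,"y": 0,"z": -1,"ax": 0,"ay": 0,"az": 0,"jaw": 255},
    {"x": 0,"y": 0,"z": -0.7,"ax": 0,"ay": 0,"az": 0,"jaw": 255},
    {"x": 0,"y": 0,"z": 0,"ax": 0,"ay": 0,"az": 0,"jaw": 255}
  ]
}}

```text
time: 30.8
eef_pos: [0.4624, -0.1587, 0.0703]
tcp_rot: [1.0, 0.001, 0.001, 0.0]
ft_force: [-0.3, 0.9, -1.0]
finger_gap: 0.0498
gripper_force: 41.9
```

```bash
python3 go.py 610 -82.4 50 0
```

```text
t 30.8 pos [ 462.4 -158.7   70.3] turn [ 0.   -0.01  0.01] shift [ 7.38 -3.82  1.02] gap 49.8 F [-0.3  0.9 -1. ] j1,7 [ 0.22 -1.09]
```

Request:
{"fn": "apply_moves", "kwargs": {
  "deltas": [
    {"x": 0.5,"y": -0.25,"z": 0,"ax": 0,"ay": 0,"az": 0,"jaw": 255},
    {"x": 0.9,"y": -0.46,"z": 0,"ax": 0,"ay": 0,"az": 0,"jaw": 255},
    {"x": 0.9,"y": -0.46,"z": 0,"ax": 0,"ay": 0,"az": 0,"jaw": 255},
    {"x": 0.9,"y": -0.46,"z": 0,"ax": 0,"ay": 0,"az": 0,"jaw": 255},
    {"x": 0.9,"y": -0.46,"z": 0,"ax": 0,"ay": 0,"az": 0,"jaw": 255},
    {"x": 0.9,"y": -0.46,"z": 0,"ax": 0,"ay": 0,"az": 0,"jaw": 255},
    {"x": 0.9,"y": -0.46,"z": 0,"ax": 0,"ay": 0,"az": 0,"jaw": 255},
    {"x": 0.9,"y": -0.46,"z": 0.4,"ax": 0,"ay": 0,"az": 0,"jaw": 255},
    {"x": 0.6,"y": -0.35,"z": 0.6,"ax": 0,"ay": 0,"az": 0,"jaw": 255},
    {"x": 0,"y": 0,"z": 0,"ax": 0,"ay": 0,"az": 0,"jaw": 255}
  ]
}}

```text
time: 32.05
eef_pos: [0.6097, -0.0808, 0.0478]
tcp_rot: [1.0, 0.002, -0.001, -0.0]
ft_force: [0.1, 0.3, -0.2]
finger_gap: 0.0499
gripper_force: 41.9
```

```bash
python3 go.py 610 -82.4 15 0; python3 -c "
from h import *
im=snap('side','s8'); cv2.imwrite('pics/s8c.png',cv2.resize(im[180:290,270:410],None,fx=5,fy=5)); p=robot.read_state()['eef_pos']; print(proj('side',p),[proj('side',p+[dx,0,.02]) for dx in(-.026,.026)])
"
```

```text
t 32.05 pos [609.7 -80.8  47.8] turn [-0.    0.01  0.02] shift [0.01 0.08 1.64] gap 49.9 F [ 0.1  0.3 -0.2] j1,7 [-0.   -1.28]
[342.81350132 233.53818661] [array([329.1818934 , 227.81094156]), array([356.96251804, 223.41139036])]
```

View pics/s8c.png

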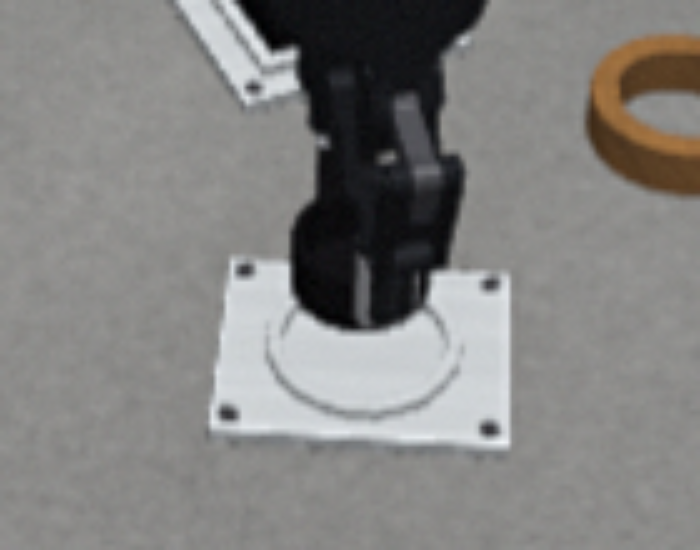

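The cup hangs level over the round nest, its edges at crop x 291–434 as predicted. Lowering and releasing.

Request:
{"fn": "apply_moves", "kwargs": {
  "deltas": [
    {"x": 0,"y": 0.08,"z": 0.5,"ax": 0,"ay": 0,"az": 0,"jaw": 255},
    {"x": 0,"y": 0,"z": 0.5,"ax": 0,"ay": 0,"az": 0,"jaw": 255},
    {"x": 0,"y": 0,"z": 0.4,"ax": 0,"ay": 0,"az": 0,"jaw": 255},
    {"x": 0,"y": 0,"z": 0.2,"ax": 0,"ay": 0,"az": 0,"jaw": 255},
    {"x": 0,"y": 0,"z": 0.06,"ax": 0,"ay": 0,"az": 0,"jaw": 255},
    {"x": 0,"y": 0,"z": 0,"ax": 0,"ay": 0,"az": 0,"jaw": 255}
  ]
}}

```text
time: 32.85
eef_pos: [0.6099, -0.0836, 0.0162]
tcp_rot: [1.0, 0.001, 0.0, -0.0]
ft_force: [-0.9, -0.2, 0.0]
finger_gap: 0.0501
gripper_force: 41.9
```

Request:
{"fn": "apply_moves", "kwargs": {
  "deltas": [
    {"x": 0,"y": 0,"z": 0,"ax": 0,"ay": 0,"az": 0,"jaw": 100},
    {"x": 0,"y": 0,"z": 0,"ax": 0,"ay": 0,"az": 0,"jaw": 0},
    {"x": 0,"y": 0,"z": 0,"ax": 0,"ay": 0,"az": 0,"jaw": 0},
    {"x": 0,"y": 0,"z": 0,"ax": 0,"ay": 0,"az": 0,"jaw": 0},
    {"x": 0,"y": 0,"z": -0.5,"ax": 0,"ay": 0,"az": 0,"jaw": 0},
    {"x": 0,"y": 0,"z": -1,"ax": 0,"ay": 0,"az": 0,"jaw": 0},
    {"x": 0,"y": 0,"z": -1,"ax": 0,"ay": 0,"az": 0,"jaw": 0},
    {"x": 0,"y": 0,"z": -1,"ax": 0,"ay": 0,"az": 0,"jaw": 0},
    {"x": 0,"y": 0,"z": -1,"ax": 0,"ay": 0,"az": 0,"jaw": 0},
    {"x": 0,"y": 0,"z": -1,"ax": 0,"ay": 0,"az": 0,"jaw": 0}
  ]
}}

```text
time: 34.1
eef_pos: [0.6099, -0.0836, 0.1282]
tcp_rot: [1.0, 0.001, 0.001, -0.0]
ft_force: [-1.0, 0.4, -0.2]
finger_gap: 0.0852
gripper_force: 0.0
```

```bash
python3 go.py 510.5 298 130 0
```

```text
t 34.1 pos [609.9 -83.6 128.2] turn [-0.   -0.01  0.01] shift [ -4.97 -19.08  -0.09] gap 85.2 F [-1.   0.4 -0.2] j1,7 [-0.01 -1.29]
```

Request:
{"fn": "apply_moves", "kwargs": {
  "deltas": [
    {"x": -0.26,"y": -0.7,"z": 0,"ax": 0,"ay": 0,"az": 0,"jaw": 0},
    {"x": -0.26,"y": -1,"z": 0,"ax": 0,"ay": 0,"az": 0,"jaw": 0},
    {"x": -0.26,"y": -1,"z": 0,"ax": 0,"ay": 0,"az": 0,"jaw": 0},
    {"x": -0.26,"y": -1,"z": 0,"ax": 0,"ay": 0,"az": 0,"jaw": 0},
    {"x": -0.26,"y": -1,"z": 0,"ax": 0,"ay": 0,"az": 0,"jaw": 0},
    {"x": -0.26,"y": -1,"z": 0,"ax": 0,"ay": 0,"az": 0,"jaw": 0},
    {"x": -0.26,"y": -1,"z": 0,"ax": 0,"ay": 0,"az": 0,"jaw": 0},
    {"x": -0.26,"y": -1,"z": 0,"ax": 0,"ay": 0,"az": 0,"jaw": 0},
    {"x": -0.26,"y": -1,"z": 0,"ax": 0,"ay": 0,"az": 0,"jaw": 0},
    {"x": -0.26,"y": -1,"z": 0,"ax": 0,"ay": 0,"az": 0,"jaw": 0}
  ]
}}

```text
time: 35.35
eef_pos: [0.5569, 0.1118, 0.126]
tcp_rot: [1.0, 0.001, -0.0, -0.0]
ft_force: [-0.0, 0.7, -0.1]
finger_gap: 0.0854
gripper_force: 0.0
```

Request:
{"fn": "apply_moves", "kwargs": {
  "deltas": [
    {"x": -0.26,"y": -1,"z": 0,"ax": 0,"ay": 0,"az": 0,"jaw": 0},
    {"x": -0.26,"y": -1,"z": 0,"ax": 0,"ay": 0,"az": 0,"jaw": 0},
    {"x": -0.26,"y": -1,"z": 0,"ax": 0,"ay": 0,"az": 0,"jaw": 0},
    {"x": -0.26,"y": -1,"z": 0,"ax": 0,"ay": 0,"az": 0,"jaw": 0},
    {"x": -0.26,"y": -1,"z": 0,"ax": 0,"ay": 0,"az": 0,"jaw": 0},
    {"x": -0.26,"y": -1,"z": 0,"ax": 0,"ay": 0,"az": 0,"jaw": 0},
    {"x": -0.26,"y": -1,"z": 0,"ax": 0,"ay": 0,"az": 0,"jaw": 0},
    {"x": -0.26,"y": -1,"z": 0.5,"ax": 0,"ay": 0,"az": 0,"jaw": 0},
    {"x": -0.26,"y": -1,"z": 0.5,"ax": 0,"ay": 0,"az": 0,"jaw": 0},
    {"x": 0,"y": 0,"z": 0.5,"ax": 0,"ay": 0,"az": 0,"jaw": 0}
  ]
}}

```text
time: 36.6
eef_pos: [0.5094, 0.2921, 0.0949]
tcp_rot: [1.0, 0.002, -0.0, -0.0]
ft_force: [-0.1, -0.6, 0.3]
finger_gap: 0.0855
gripper_force: 0.0
```

```bash
python3 go.py 510.5 298 27 0; python3 -c "
from h import *
im=snap('side','s9'); cv2.imwrite('pics/s9c.png',np.hstack([cv2.resize(im[85:185,200:330],None,fx=3,fy=3),cv2.resize(im[200:300,280:410],None,fx=3,fy=3)])); 
print(proj('side',[.5105,.298,.052]))
m=lambda im:(im.max(2)<95)
t=snap('top','t9').astype(int); print(rectw('top',m(t)&win(t,357,178,16),.034))
"
```

```text
t 36.6 pos [509.4 292.1  94.9] turn [-0.    0.01  0.03] shift [ 0.06 -0.3   3.4 ] gap 85.5 F [-0.1 -0.6  0.3] j1,7 [-0.71 -1.82]
[262.71214228 131.47261418]
(array([606.1, -83. ,  46.1,  45.8,  -1.3]), 352.5)
```

View pics/s9c.png

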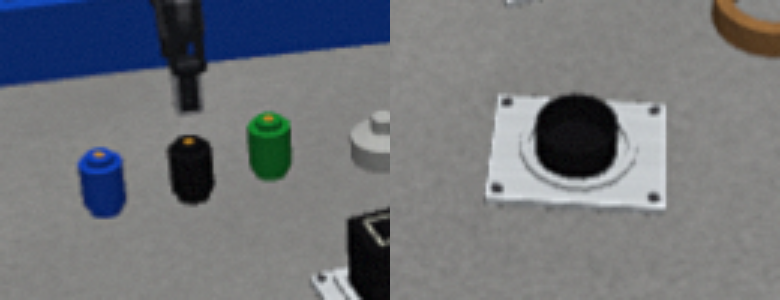

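The cup sits in the round nest at crop (577,138). The plunger's dot at side pixel (263,132) matches the prediction. Grasping the plunger.

Request:
{"fn": "apply_moves", "kwargs": {
  "deltas": [
    {"x": 0.05,"y": -0.3,"z": 0.6,"ax": 0,"ay": 0,"az": 0.03,"jaw": 0},
    {"x": 0,"y": 0,"z": 0.9,"ax": 0,"ay": 0,"az": 0,"jaw": 0},
    {"x": 0,"y": 0,"z": 0.9,"ax": 0,"ay": 0,"az": 0,"jaw": 0},
    {"x": 0,"y": 0,"z": 0.9,"ax": 0,"ay": 0,"az": 0,"jaw": 0},
    {"x": 0,"y": 0,"z": 0.1,"ax": 0,"ay": 0,"az": 0,"jaw": 255},
    {"x": 0,"y": 0,"z": 0,"ax": 0,"ay": 0,"az": 0,"jaw": 255},
    {"x": 0,"y": 0,"z": 0,"ax": 0,"ay": 0,"az": 0,"jaw": 255},
    {"x": 0,"y": 0,"z": 0,"ax": 0,"ay": 0,"az": 0,"jaw": 255},
    {"x": 0,"y": 0,"z": 0,"ax": 0,"ay": 0,"az": 0,"jaw": 255},
    {"x": 0,"y": 0,"z": 0,"ax": 0,"ay": 0,"az": 0,"jaw": 255}
  ]
}}

```text
time: 37.95
eef_pos: [0.5117, 0.2964, 0.0288]
tcp_rot: [1.0, -0.001, 0.001, -0.0]
ft_force: [-1.2, -0.8, 7.0]
finger_gap: 0.0347
gripper_force: 39.4
```

Request:
{"fn": "apply_moves", "kwargs": {
  "deltas": [
    {"x": 0,"y": 0,"z": 0,"ax": 0,"ay": 0,"az": 0,"jaw": 255},
    {"x": 0,"y": 0,"z": -0.5,"ax": 0,"ay": 0,"az": 0,"jaw": 255},
    {"x": 0,"y": 0,"z": -1,"ax": 0,"ay": 0,"az": 0,"jaw": 255},
    {"x": 0,"y": 0,"z": -1,"ax": 0,"ay": 0,"az": 0,"jaw": 255},
    {"x": 0,"y": 0,"z": -1,"ax": 0,"ay": 0,"az": 0,"jaw": 255},
    {"x": 0,"y": 0,"z": -1,"ax": 0,"ay": 0,"az": 0,"jaw": 255},
    {"x": 0,"y": 0,"z": -1,"ax": 0,"ay": 0,"az": 0,"jaw": 255},
    {"x": 0,"y": 0,"z": -0.5,"ax": 0,"ay": 0,"az": 0,"jaw": 255}
  ]
}}

```text
time: 38.95
eef_pos: [0.5115, 0.2964, 0.1495]
tcp_rot: [1.0, -0.001, 0.001, -0.0]
ft_force: [0.6, 0.4, 0.0]
finger_gap: 0.0343
gripper_force: 40.0
```

```bash
python3 go.py 609 -84 140 0
```

```text
t 38.95 pos [511.5 296.4 149.5] turn [-0.01 -0.01 -0.02] shift [ 4.87 19.02  0.48] gap 34.3 F [0.6 0.4 0. ] j1,7 [-0.73 -1.86]
```

Request:
{"fn": "apply_moves", "kwargs": {
  "deltas": [
    {"x": 0.25,"y": 0.6,"z": 0,"ax": 0,"ay": 0,"az": 0,"jaw": 255},
    {"x": 0.25,"y": 1,"z": 0,"ax": 0,"ay": 0,"az": 0,"jaw": 255},
    {"x": 0.25,"y": 1,"z": 0,"ax": 0,"ay": 0,"az": 0,"jaw": 255},
    {"x": 0.25,"y": 1,"z": 0,"ax": 0,"ay": 0,"az": 0,"jaw": 255},
    {"x": 0.25,"y": 1,"z": 0,"ax": 0,"ay": 0,"az": 0,"jaw": 255},
    {"x": 0.25,"y": 1,"z": 0,"ax": 0,"ay": 0,"az": 0,"jaw": 255},
    {"x": 0.25,"y": 1,"z": 0,"ax": 0,"ay": 0,"az": 0,"jaw": 255},
    {"x": 0.25,"y": 1,"z": 0,"ax": 0,"ay": 0,"az": 0,"jaw": 255},
    {"x": 0.25,"y": 1,"z": 0,"ax": 0,"ay": 0,"az": 0,"jaw": 255},
    {"x": 0.25,"y": 1,"z": 0,"ax": 0,"ay": 0,"az": 0,"jaw": 255}
  ]
}}

```text
time: 40.2
eef_pos: [0.561, 0.1026, 0.1481]
tcp_rot: [1.0, -0.001, -0.0, -0.0]
ft_force: [-0.1, -0.0, -0.5]
finger_gap: 0.0345
gripper_force: 40.0
```

Request:
{"fn": "apply_moves", "kwargs": {
  "deltas": [
    {"x": 0.25,"y": 1,"z": 0,"ax": 0,"ay": 0,"az": 0,"jaw": 255},
    {"x": 0.25,"y": 1,"z": 0,"ax": 0,"ay": 0,"az": 0,"jaw": 255},
    {"x": 0.25,"y": 1,"z": 0,"ax": 0,"ay": 0,"az": 0,"jaw": 255},
    {"x": 0.25,"y": 1,"z": 0,"ax": 0,"ay": 0,"az": 0,"jaw": 255},
    {"x": 0.25,"y": 1,"z": 0,"ax": 0,"ay": 0,"az": 0,"jaw": 255},
    {"x": 0.25,"y": 1,"z": 0.5,"ax": 0,"ay": 0,"az": 0,"jaw": 255},
    {"x": 0.25,"y": 1,"z": 0.7,"ax": 0,"ay": 0,"az": 0,"jaw": 255},
    {"x": 0.25,"y": 1,"z": 0.8,"ax": 0,"ay": 0,"az": 0,"jaw": 255},
    {"x": 0.2,"y": 0.5,"z": 0.7,"ax": 0,"ay": 0,"az": 0,"jaw": 255},
    {"x": 0,"y": 0,"z": 0,"ax": 0,"ay": 0,"az": 0,"jaw": 255}
  ]
}}

```text
time: 41.45
eef_pos: [0.6039, -0.0666, 0.0932]
tcp_rot: [1.0, -0.002, -0.001, -0.0]
ft_force: [0.6, 0.9, -0.2]
finger_gap: 0.0346
gripper_force: 40.0
```

```bash
python3 go.py 609.5 -84 80 0
```

```text
t 41.45 pos [603.9 -66.6  93.2] turn [-0.    0.01 -0.02] shift [0.28 0.87 0.66] gap 34.6 F [ 0.6  0.9 -0.2] j1,7 [-0.04 -1.3 ]
```

Request:
{"fn": "apply_moves", "kwargs": {
  "deltas": [
    {"x": 0.14,"y": 0.43,"z": 0.4,"ax": 0,"ay": 0,"az": 0,"jaw": 255},
    {"x": 0.14,"y": 0.43,"z": 0.3,"ax": 0,"ay": 0,"az": 0,"jaw": 255},
    {"x": 0,"y": 0,"z": 0,"ax": 0,"ay": 0,"az": 0,"jaw": 255},
    {"x": 0,"y": 0,"z": 0,"ax": 0,"ay": 0,"az": 0,"jaw": 255}
  ]
}}

```text
time: 41.95
eef_pos: [0.61, -0.083, 0.0803]
tcp_rot: [1.0, -0.001, 0.0, -0.0]
ft_force: [0.2, -0.0, 0.4]
finger_gap: 0.0344
gripper_force: 40.0
```

```bash
python3 go.py 609.5 -84 41 0; python3 -c "
from h import *
im=snap('side','s10'); cv2.imwrite('pics/s10c.png',cv2.resize(im[180:290,270:410],None,fx=5,fy=5)); p=robot.read_state()['eef_pos']
"
```

```text
t 41.95 pos [610.  -83.   80.3] turn [-0.   -0.   -0.02] shift [-0.02  0.05  1.96] gap 34.4 F [ 0.2 -0.   0.4] j1,7 [-0.01 -1.28]
```

View pics/s10c.png

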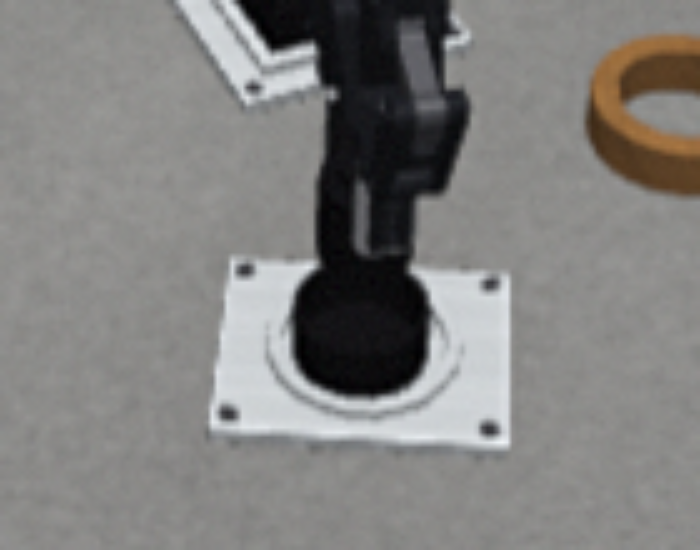

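The plunger (crop x 315–412) is centred over the cup (292–430). Lowering.

Request:
{"fn": "apply_moves", "kwargs": {
  "deltas": [
    {"x": -0.04,"y": 0.03,"z": 0.4,"ax": 0,"ay": 0,"az": 0,"jaw": 255},
    {"x": 0,"y": 0,"z": 0.5,"ax": 0,"ay": 0,"az": 0,"jaw": 255},
    {"x": 0,"y": 0,"z": 0.5,"ax": 0,"ay": 0,"az": 0,"jaw": 255},
    {"x": 0,"y": 0,"z": 0.35,"ax": 0,"ay": 0,"az": 0,"jaw": 255},
    {"x": 0,"y": 0,"z": 0.13,"ax": 0,"ay": 0,"az": 0,"jaw": 255},
    {"x": 0,"y": 0,"z": 0,"ax": 0,"ay": 0,"az": 0,"jaw": 255}
  ]
}}

```text
time: 42.75
eef_pos: [0.6091, -0.0838, 0.0425]
tcp_rot: [1.0, -0.001, -0.0, -0.0]
ft_force: [-0.3, 0.4, -0.9]
finger_gap: 0.0344
gripper_force: 40.0
```

```bash
python3 go.py 609.5 -84 41 0
```

```text
t 42.75 pos [609.1 -83.8  42.5] turn [-0.    0.   -0.02] shift [0.02 0.01 0.07] gap 34.4 F [-0.3  0.4 -0.9] j1,7 [-0.   -1.27]
```

Request:
{"fn": "apply_moves", "kwargs": {
  "deltas": [
    {"x": 0,"y": 0,"z": 0.07,"ax": 0,"ay": 0,"az": 0,"jaw": 255},
    {"x": 0,"y": 0,"z": 0,"ax": 0,"ay": 0,"az": 0,"jaw": 255},
    {"x": 0,"y": 0,"z": 0,"ax": 0,"ay": 0,"az": 0,"jaw": 150},
    {"x": 0,"y": 0,"z": 0,"ax": 0,"ay": 0,"az": 0,"jaw": 0},
    {"x": 0,"y": 0,"z": 0,"ax": 0,"ay": 0,"az": 0,"jaw": 0},
    {"x": 0,"y": 0,"z": 0,"ax": 0,"ay": 0,"az": 0,"jaw": 0},
    {"x": 0,"y": 0,"z": -0.5,"ax": 0,"ay": 0,"az": 0,"jaw": 0},
    {"x": 0,"y": 0,"z": -1,"ax": 0,"ay": 0,"az": 0,"jaw": 0},
    {"x": 0,"y": 0,"z": -1,"ax": 0,"ay": 0,"az": 0,"jaw": 0},
    {"x": 0,"y": 0,"z": -1,"ax": 0,"ay": 0,"az": 0,"jaw": 0}
  ]
}}

```text
time: 44.0
eef_pos: [0.6092, -0.0839, 0.1125]
tcp_rot: [1.0, -0.001, 0.0, 0.0]
ft_force: [0.2, -0.4, 0.2]
finger_gap: 0.0856
gripper_force: 0.0
```

Request:
{"fn": "apply_moves", "kwargs": {
  "deltas": [
    {"x": -0.5,"y": 0,"z": -1,"ax": 0,"ay": 0,"az": 0,"jaw": 0},
    {"x": -1,"y": 0,"z": -0.5,"ax": 0,"ay": 0,"az": 0,"jaw": 0},
    {"x": -1,"y": 0,"z": 0,"ax": 0,"ay": 0,"az": 0,"jaw": 0},
    {"x": -1,"y": 0,"z": 0,"ax": 0,"ay": 0,"az": 0,"jaw": 0},
    {"x": -1,"y": 0,"z": 0,"ax": 0,"ay": 0,"az": 0,"jaw": 0},
    {"x": -1,"y": 0,"z": 0,"ax": 0,"ay": 0,"az": 0,"jaw": 0},
    {"x": 0,"y": 0,"z": 0,"ax": 0,"ay": 0,"az": 0,"jaw": 0}
  ]
}}

```text
time: 44.88
eef_pos: [0.4985, -0.0836, 0.1419]
tcp_rot: [1.0, -0.002, 0.0, -0.0]
ft_force: [1.1, -0.0, 0.3]
finger_gap: 0.0854
gripper_force: 0.0
```

```bash
python3 -c "
from h import *
im=snap('side','s11'); cv2.imwrite('pics/s11c.png',cv2.resize(im[120:290,210:440],None,fx=3.3,fy=3.3)); print(proj('side',[.609,-.084,.064]))"
```

```text
[343.18722989 228.36370754]
```

View pics/s11c.png

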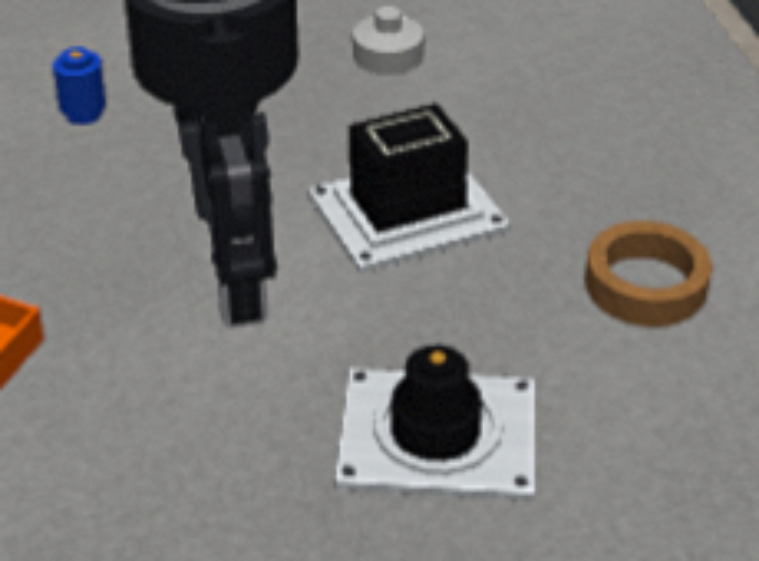

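Both switches are complete. The cover is closed squarely at crop (408,165). The plunger stands upright in its cup, with the dot at side pixel (342.7,228.2) against an expected (343.2,228.4). Handing in.

```bash
python3 -c "
from plant import robot
print(robot.hand_in())"
```

```text
the job is handed in; nothing more can be done
None
```

I built both switches in the order asked and left them in their nests. I kept clear of the tape roll, grease jar and steel weight, and handed the job in at about 45 s of the 138 s allowed; the hand-in gave no verdict.

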